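# Reline brake pads in the bonding press

## Task

Bond the new brake linings: pull the press's slide fully out, give its bare backing plates a squirt from the cleaner can by pressing the nozzle down and letting it spring up, then press every new lining fully home on the studs of a backing plate of its own (any plate). Push the slide fully in, push the valve lever right over to its red side and hold it there for two seconds so that the yellow platen squeezes the linings, let the lever spring back to its centre, and pull the slide fully out again with the linings still home on their plates. Never bring the platen down unless the slide is fully in, and leave the other things on the bench where they are.

Things in the scene. Friction and masses are not known exactly. Their poses are not given: they have to be found in the camera images.
- lining1: new brake lining (three or four are present; an absent one gives None): dark brown block, 40 (x) x 56 (y) x 26 mm tall, about 140 g, two 13 mm holes right through it (along z) at y = -14 and +14 mm; a half turn changes nothing. Origin: centre of the underside, z up. Lies flat on the bench at the start
- lining2: new brake lining (three or four are present; an absent one gives None): dark brown block, 40 (x) x 56 (y) x 26 mm tall, about 140 g, two 13 mm holes right through it (along z) at y = -14 and +14 mm; a half turn changes nothing. Origin: centre of the underside, z up. Lies flat on the bench at the start
- lining3: new brake lining (three or four are present; an absent one gives None): dark brown block, 40 (x) x 56 (y) x 26 mm tall, about 140 g, two 13 mm holes right through it (along z) at y = -14 and +14 mm; a half turn changes nothing. Origin: centre of the underside, z up. Lies flat on the bench at the start
- lining4: new brake lining (three or four are present; an absent one gives None): dark brown block, 40 (x) x 56 (y) x 26 mm tall, about 140 g, two 13 mm holes right through it (along z) at y = -14 and +14 mm; a half turn changes nothing. Origin: centre of the underside, z up. Lies flat on the bench at the start
- plate1 (a point): centre of the upper face of one of four like backing plates fixed on the slide in a 2 x 2 pattern 90 mm apart (grey-blue steel, 46 x 60 x 5 mm). Axes of the press: z up, y along the slide's travel (out is -y). Two brass studs, 10.5 mm across, 10 mm tall with conical tips, stand at y = -14 and +14 mm. A lining is home when its origin is at this point and the axes agree (or half a turn apart)
- plate2 (a point): as plate1, another plate. At both ends (in y) of every plate stands a sprung steel roller, 16 mm across, 28 mm long along x, its top 11 mm above the plate. A lining laid on the studs rests about 5 mm too high on the rollers until it is pressed straight down with some 8 to 16 N, when it snaps down flat on the plate
- plate3 (a point): as plate1, another plate. The slide's face around the plates is 5 mm lower than this point
- plate4 (a point): as plate1, another plate
- slide (a joint): the slide, an aluminium table 170 x 190 mm, m: 0 fully in under the platen, 0.24 fully out for loading (towards the press's -y). Drags with about 3 N and stays where it is left; starts anywhere from 0 to 0.08
- slide_handle (a point): middle of the black knob on the slide's outer end, an upright cylinder 26 mm across that reaches 17 mm above and below this point, on a post 16 mm across and 28 mm tall. It moves with the slide and its axes are those of the press (y along the travel, out is -y). With the slide fully in, the press's head begins 50 mm from it in +y
- press: the green press. Origin: on the bench, midway between the loading place and the place under the platen; its z is up and its y is the slide's direction (out is -y). Bed 220 mm wide (x), from y = -300 to +220 mm, 30 mm high. The head stands on four pillars over x = -110..110, y = 20..220 mm, from 195 to 217 mm high, with a cylinder of 90 mm diameter up to 312 mm above it at y = 120 mm. Fixed to the bench
- ram (a joint): how far the ram with the yellow platen has come down, m: 0 parked, 0.030 with the lever fully over to the red side. It follows the lever at once (60 mm per rad) and goes back up with it
- pad: the yellow platen, a plate 160 x 180 x 12 mm hung on springs under the ram. Origin: centre of its underside. It meets the tops of linings that are home when the ram is 20 mm down (lever about 0.33 rad) and then presses with 3 N plus 1 N per further mm
- valve_lever (a joint): the valve lever, rad: 0 upright in the centre, +0.5 fully over to the red side (the valve's +y), -0.5 fully over to the white side (which only lifts the platen 30 mm and is not needed). A spring brings it back to 0 when let go. Full over takes about 6 N at the knob, 12 to 14 N with linings under the platen
- lever_knob (a point): centre of the red ball, 32 mm across, on top of the lever (rod 10 mm thick), 120 mm from the pivot. It moves with the lever; at 0 its axes are those of the valve
- lever_pivot (a point): the lever's pivot, on top of the valve, 70 mm above the bench. Axes of the valve: z up, x the hinge line, +y towards the red tab (push side). The valve, a blue block on a grey foot of 80 (x) x 150 (y) mm, 60 mm tall, is fixed to the bench
- nozzle_top (a point): centre of the top of the cleaner can's red nozzle cap, 26 mm across; the yellow can (55 mm across) is fixed upright to the bench in a bracket, this point 174 mm above the bench. The nozzle moves straight down
- nozzle (a joint): how far the nozzle cap is pressed down, m: 0 to 0.006; a spring of 2 N at rest to 6.5 N fully down pushes it up again. A squirt needs it nearly fully down
- old_lining: loose bystander, leave it where it is; a worn, rust-coloured lining, 40 x 56 x 10 mm, not to be used. Origin: centre of its underside
- rivet_tin: loose bystander, leave it where it is; a tin 52 mm across and 45 mm tall. Origin: centre of its underside
- bush: loose bystander, leave it where it is; a stepped brass bush, 48 mm across and 45 mm tall. Origin: centre of its underside
- wrench: loose bystander, leave it where it is; a wrench 190 mm long lying along its x
- hammer: loose bystander, leave it where it is; a hammer 270 mm long lying along its x
- mug: loose bystander, leave it where it is; a blue mug, 80 mm across and 95 mm tall. Origin: centre of its underside
Things that resemble listed ones, but are neither listed nor needed, are in the scene too. What is shaped like the part that bears valve_lever but purple is not meant.

How it is judged:
On the way, in this order (a step that is already met when the one before it is completed fails the run):
1. the nozzle is pressed down with the slide fully out and its plates still bare (value of joint slide above 0.23 m and value of joint nozzle above 0.004 m and horizontal distance between each of lining1, lining2, lining3, lining4 and press above 0.2 m), for 0.1 s.
2. the nozzle is up again and every lining is pressed home on a plate, with the slide out (value of joint slide above 0.23 m and value of joint nozzle below 0.0015 m and (distance between lining1 and plate1 below 0.004 m or distance between lining1 and plate2 below 0.004 m or distance between lining1 and plate3 below 0.004 m or distance between lining1 and plate4 below 0.004 m) and angle between each of lining1, lining2, lining3, lining4's own z axis and vertical below 0.06 rad and (distance between lining2 and plate1 below 0.004 m or distance between lining2 and plate2 below 0.004 m or distance between lining2 and plate3 below 0.004 m or distance between lining2 and plate4 below 0.004 m) and (distance between lining3 and plate1 below 0.004 m or distance between lining3 and plate2 below 0.004 m or distance between lining3 and plate3 below 0.004 m or distance between lining3 and plate4 below 0.004 m) and (distance between lining4 and plate1 below 0.004 m or distance between lining4 and plate2 below 0.004 m or distance between lining4 and plate3 below 0.004 m or distance between lining4 and plate4 below 0.004 m)), for 0.2 s.
3. the slide is pushed fully in with every lining home (value of joint slide below 0.01 m and (distance between lining1 and plate1 below 0.004 m or distance between lining1 and plate2 below 0.004 m or distance between lining1 and plate3 below 0.004 m or distance between lining1 and plate4 below 0.004 m) and angle between each of lining1, lining2, lining3, lining4's own z axis and vertical below 0.06 rad and (distance between lining2 and plate1 below 0.004 m or distance between lining2 and plate2 below 0.004 m or distance between lining2 and plate3 below 0.004 m or distance between lining2 and plate4 below 0.004 m) and (distance between lining3 and plate1 below 0.004 m or distance between lining3 and plate2 below 0.004 m or distance between lining3 and plate3 below 0.004 m or distance between lining3 and plate4 below 0.004 m) and (distance between lining4 and plate1 below 0.004 m or distance between lining4 and plate2 below 0.004 m or distance between lining4 and plate3 below 0.004 m or distance between lining4 and plate4 below 0.004 m)), for 0.1 s.
4. the lever is held over to the red side for 1.5 s with the platen squeezing the linings (all of step 3 and value of joint valve_lever above 0.4 rad and contact force between pad and anything else above 4 N), for 1.5 s.
5. the lever is back in its centre and the platen is up (value of joint valve_lever between -0.06 and 0.06 rad and value of joint ram below 0.005 m), for 0.2 s.
6. the slide is pulled fully out again (value of joint slide above 0.23 m), for 0.1 s.
At the end, for the whole second after the job is handed in: every lining present is home on a plate (its origin within 4 mm of the plate's point, upright within 0.06 rad), the slide is out beyond 230 mm, the lever is within 0.06 rad of its centre, the platen and the nozzle are up (all of step 2 and all of step 5); the robot touches nothing.
It fails at once if the platen comes down (15 mm) with the slide not fully in (value of joint ram above 0.015 m and value of joint slide above 0.02 m).
It fails at once if a bystander is moved by more than 30 mm (distance of any of old_lining, rivet_tin, bush, wrench, hammer, mug from where it was at the start of the episode above 0.03 m).
Of lining1, lining2, lining3, lining4 only 3 to 4 are there at a start; the rules pass over those that are not, and their reading is None.
At some moment in a run one of lining1, lining2, lining3, lining4 may be knocked a few centimetres aside while the robot is not near it.
Once in a run the grip may slacken for a moment while it holds something.
It also fails if it takes over 210 s, if anything falls off the work surface, if the arm or the gripper's body presses on something with over 40 N, if the wrist force passes 120 N, or if a joint passes its speed limit or range.

## Robot

A 7-joint arm with a two-finger parallel gripper is mounted at the origin on the work surface. World frame = base frame: x ahead of the robot, y to its left, z up, the work surface at z = 0. Lengths are in m, angles in rad, forces in N, time in s.
With the tool pointing down it reaches from about 0.4 to 0.85 m from the base axis. Payload 6.9 kg.
Tool frame: the origin (TCP) lies on the centre line of the jaws, within the pads' length; the fingertips stand 11 mm ahead of it and the grasp point (between the pads) lies 8 mm behind it; z points along the fingers, y is the direction in which the jaws open and shut (so a half turn about z gives the same grasp; the last joint's range is limited). The gripper opens to 85 mm and grips with 20 to 120 N. Pads are 22 mm wide; open, the fingers measure 114 mm over their backs; the gripper's body (76 mm by 85 mm) begins 54 mm behind the grasp point. The pads swing forward as they close: fully open they stand 13 mm farther back than shut.
Start: joints at [1.409, 0.507, -0.238, 1.5, 0.126, 1.149, -0.155], TCP at [0.165, -0.603, 0.242] pointing down, gripper open.
Joint ranges: [-3.08, 3.08], [-0.24, 2.05], [-1.43, 1.35], [0, 2.5], [-1.52, 4.66], [0.17, 1.96], [-2.89, 2.89]. Speed limits (rad/s): [2.39, 2.39, 3.14, 3.14, 3.14, 3.14, 3.14].

## Interface

Orientations are given as a rotation vector (axis times angle).
In Python, from bench import arm, optics gives the robot as it stands.
- The arm moves only by the tool step_arm, never from a script. Its argument "commands" is one flat list of numbers, 7 for each row, row after row: the shift along the tool's x, y, z in m, then the turn, a rotation vector about the tool's x, y, z in rad, then the opening, from -1 (shut) to 1 (fully open). A call has 1 to 12 rows; each row shifts and turns the pose as measured when the row begins, along the tool's axes as they then stand; what a row does not reach is not made up. A row lasts 1/12 s, in which the tool goes at most 41.7 mm and 7.16 degrees, less where a joint would pass 70% of its speed; a pose out of reach is approached as far as the arm can. A call is refused whole if a number of a shift passes 0.0417 or a number of a turn 0.125, either way. A call with a gripper value outside its range is refused whole. The fingers move at their own pace and stop on an object; "newtons" is the grip in N (left out, the last holds). Time passes only in rows, so rows that do not move let the fingers close. It gives the time, the measured TCP pose, the force and the opening at its end, in the units of the state.
- arm.observe(): the state, without advancing time (a new reading comes with each control period).
- optics.get_image(name): name is "scene" or "top" or "wrist"; returns a dict with "image" (384x512x3 uint8, blue, green, red), "depth" (384x512 float32, m along the optical axis (not along the pixel's ray), 0 where there is no reading), "fx", "fy", "cx", "cy" (pixels), "view" (4x4, takes a point from world to camera coordinates); the wrist camera has in their place "tool_from_camera" (4x4, takes a point from camera to tool coordinates, whose origin is the TCP and whose axes are the flange's). Camera axes: x right, y down, z forward; pixel columns grow to the right and rows downward; lengths in m; the calibration is good to about 2 mm. The wrist camera is an equidistant fisheye: a pixel r from the principal point sees the ray r / f radians off the axis. A picture is of the moment at which its call begins: read the wrist's pose just before it.
- arm.hand_in(): hands the job in, once; it reports no verdict.
The state is a dict: "t": time; "q": joint angles; "qvel": joint speeds; "tau": joint torques, N m; "ee_pos": TCP position; "eef_rot": TCP orientation; "force": force on the tool from outside, world axes, zero at the start; "ft_torque": the same for the moment, N m; "gripper_width": finger opening in m.
Only numpy, scipy, OpenCV 4.12 (cv2) and the standard library are available. Lean on these libraries where they do the work, as an engineer would, in place of code of your own. Each camera call takes 0.05 s, during which the arm holds its last target. There are 200 camera calls.

## Working session

There is one attempt and no reset: what is moved stays moved. The work goes in short steps, Python scripts to look and compute and a tool call to move; the robot and the scene stay as the last step left them, time stands still between calls to the robot, and variables do not carry over. Pictures are saved under pics/ and viewed, about 12 in all and at most 16, crops included, and the job is handed in when it is done.

Besides the shell and the picture viewer there is one more tool, called after "Call:" in YAML: its name, and indented under it one key for each argument. step_arm: Moves the arm, as the interface text tells. Its arguments: {"type":"object","properties":{"commands":{"type":"array","items":{"type":"number"}},"newtons":{"type":"number"}},"required":["commands"]}

```bash
ls; mkdir -p pics; cat > h.py <<'E'
import numpy as np, cv2
from scipy.spatial.transform import Rotation as R
from bench import arm, optics
def snap(n):
    s=arm.observe(); d=optics.get_image(n); d['s']=s; return d
def save(d,f): np.savez(''+f+'.npz',**{k:v for k,v in d.items() if k!='s'}); cv2.imwrite('pics/'+f+'.png',d['image'])
def cloud(d):
    D=d['depth'].astype(float); h,w=D.shape; u,v=np.meshgrid(np.arange(w),np.arange(h))
    P=np.stack([(u-d['cx'])/d['fx']*D,(v-d['cy'])/d['fy']*D,D,np.ones_like(D)],-1)
    return (P@np.linalg.inv(d['view']).T)[...,:3]
def ray(d,u,v,z):
    T=np.linalg.inv(d['view']); c=T[:3,3]; r=T[:3,:3]@np.array([(u-d['cx'])/d['fx'],(v-d['cy'])/d['fy'],1]); return c+r*(z-c[2])/r[2]
def proj(d,p):
    q=d['view'][:3,:3]@np.asarray(p)+d['view'][:3,3]; return d['fx']*q[0]/q[2]+d['cx'],d['fy']*q[1]/q[2]+d['cy']
def st():
    s=arm.observe(); return s
E
python3 - <<'E'
from h import *
for n in('top','scene'):
    d=snap(n); save(d,n+'0'); T=np.linalg.inv(d['view']); print(n,d['fx'],d['cx'],d['cy'],T.round(3).tolist())
s=arm.observe(); print({k:np.round(v,3) for k,v in s.items()})
a=cv2.imread('pics/top0.png');b=cv2.imread('pics/scene0.png')
cv2.imwrite('pics/t0.png',cv2.resize(a,(800,600),interpolation=cv2.INTER_CUBIC));cv2.imwrite('pics/s0.png',cv2.resize(b,(800,600),interpolation=cv2.INTER_CUBIC))
E
```

```text
pics
top 482.15641101711594 250.30368784958134 191.6563691669156 [[-0.028, -0.988, 0.153, 0.268], [-1.0, 0.027, -0.009, 0.044], [0.005, -0.153, -0.988, 1.621], [0.0, 0.0, 0.0, 1.0]]
scene 431.24923957112486 251.1521635414968 189.01539515996237 [[0.785, 0.471, -0.403, 1.065], [0.62, -0.594, 0.513, -0.689], [0.002, -0.652, -0.758, 1.195], [0.0, 0.0, 0.0, 1.0]]
{'t': np.float64(0.1), 'q': array([ 1.408,  0.508, -0.238,  1.501,  0.126,  1.149, -0.155]), 'qvel': array([ 0.001, -0.002, -0.001, -0.001,  0.   ,  0.   , -0.001]), 'tau': array([-5.0000e-03, -6.2184e+01, -2.1950e+00, -2.5021e+01,  1.3000e-02,
        8.0000e-03,  0.0000e+00]), 'ee_pos': array([ 0.165, -0.602,  0.242]), 'eef_rot': array([-3.112, -0.419,  0.   ]), 'force': array([0.141, 0.332, 0.146]), 'ft_torque': array([-0.001,  0.061, -0.044]), 'gripper_width': np.float64(0.085)}
```

View pics/t0.png

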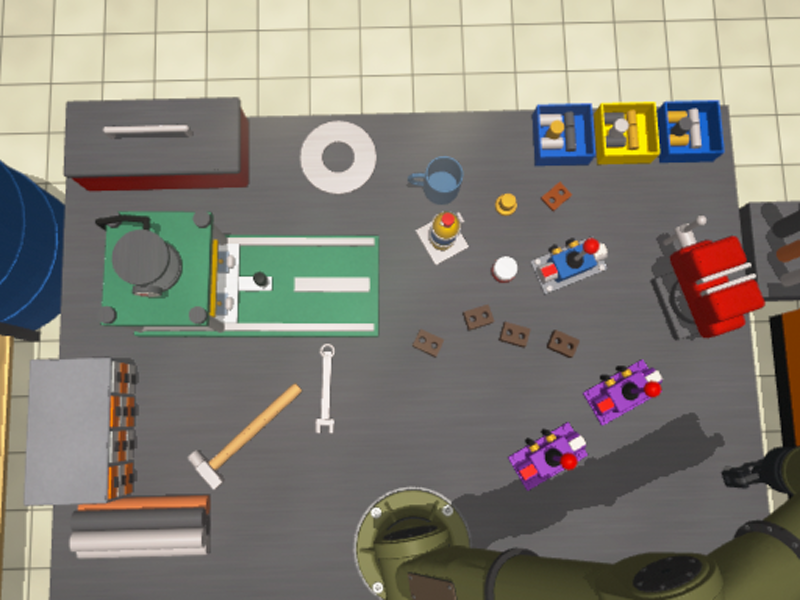

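View pics/s0.png

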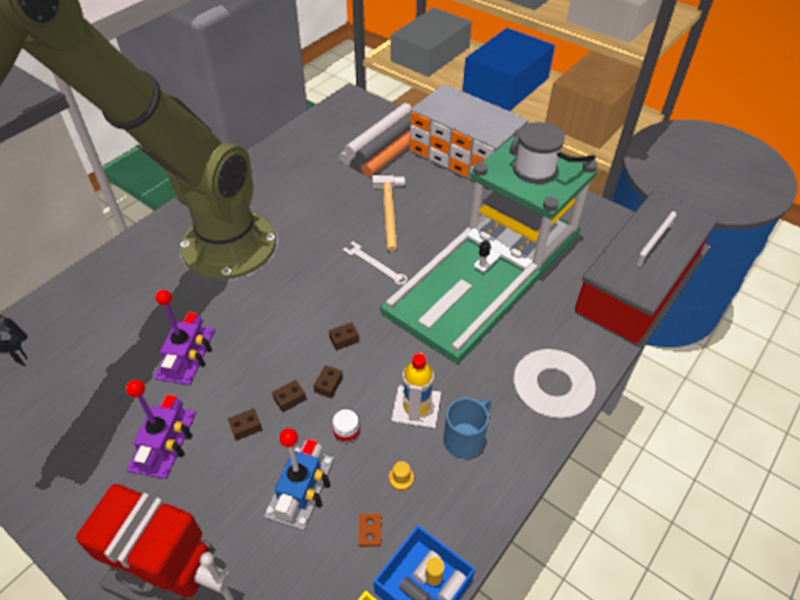

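```bash
cat > m0.py <<'E'
from h import *
d=dict(np.load('top0.npz')); C=cloud(d); hsv=cv2.cvtColor(d['image'],cv2.COLOR_BGR2HSV); H,S,V=[hsv[...,i].astype(int) for i in range(3)]
k=512/800
def px(x,y): print('px',x,y,hsv[int(y*k),int(x*k)],C[int(y*k),int(x*k)].round(3))
for p in [(427,335),(428,343),(478,312),(515,330),(563,345),(447,218),(592,246),(260,278),(505,268),(140,255),(335,285),(300,285),(300,242),(247,283),(575,262),(548,270)]: px(*p)
def blobs(m,z,lo,hi,name):
    c,_=cv2.findContours(m.astype(np.uint8),cv2.RETR_EXTERNAL,cv2.CHAIN_APPROX_NONE)
    for q in c:
        if lo<cv2.contourArea(q)<hi:
            P=np.array([ray(d,a,b,z)[:2] for a,b in q[:,0]],np.float32); (x,y),(w,h),a=cv2.minAreaRect(P)
            zz=C[...,2][cv2.drawContours(np.zeros(m.shape,np.uint8),[q],-1,1,-1)>0]
            print(name,'c %.4f %.4f wh %.3f %.3f ang %.1f zmed %.3f zmax %.3f px %s'%(x,y,w,h,a,np.median(zz),zz.max(),(q[:,0].mean(0)/k).round()))
blobs((H<18)&(S>60)&(V<110)&(C[...,2]<.05)&(C[...,0]>.2),.026,100,900,'brown')
blobs((C[...,2]>.15)&(((H<8)|(H>172))&(S>150)),.17,20,900,'red-high')
blobs((C[...,2]>.1)&(((H<8)|(H>172))&(S>150)),.18,20,900,'red-high1')
g=(H>60)&(H<90)&(S>80)&(C[...,2]<.06)&(C[...,2]>.015)
blobs(g,.03,2000,1e6,'bed')
blobs((H>60)&(H<90)&(S>80)&(C[...,2]>.15),.217,500,1e6,'head')
blobs((V>170)&(S<40)&(C[...,2]>.02)&(C[...,2]<.045)&(C[...,1]>.0)&(C[...,0]<.7),.03,50,1e5,'white')
blobs((H>100)&(H<118)&(S>140)&(C[...,0]>.45)&(C[...,0]<.6),.06,50,1e4,'blue')
E
python3 m0.py
```

```text
px 427 335 [ 12  87 120] [ 0.437 -0.044  0.025]
px 428 343 [ 12  86 121] [ 0.421 -0.044  0.025]
px 478 312 [ 12  92 114] [ 0.485 -0.153  0.025]
px 515 330 [ 11  96 114] [ 0.442 -0.232  0.023]
px 563 345 [ 11 104 110] [ 0.409 -0.332  0.026]
px 447 218 [  1 191 235] [ 0.654 -0.085  0.172]
px 592 246 [  1 214 244] [ 0.582 -0.356  0.205]
px 260 278 [36 17 73] [0.556 0.297 0.11 ]
px 505 268 [  0   2 247] [ 0.574 -0.215  0.046]
px 140 255 [ 15   5 107] [0.563 0.477 0.31 ]
px 335 285 [ 10  13 237] [0.549 0.149 0.035]
px 300 285 [ 10  13 233] [0.552 0.223 0.032]
px 300 242 [ 13  13 233] [0.646 0.222 0.038]
px 247 283 [ 10   3 245] [0.555 0.333 0.051]
px 575 262 [ 8 21 49] [ 0.578 -0.358  0.076]
px 548 270 [  1 214 244] [ 0.567 -0.303  0.053]
brown c 0.4100 -0.3326 wh 0.059 0.044 ang 61.4 zmed 0.024 zmax 0.035 px [562. 343.]
brown c 0.5960 -0.8370 wh 0.036 0.063 ang 21.3 zmed -0.593 zmax -0.519 px [789. 251.]
brown c 0.7922 0.4955 wh 0.144 0.391 ang 21.4 zmed 0.028 zmax 1.621 px [185. 176.]
red-high c 0.1748 -0.2953 wh 0.029 0.028 ang 23.9 zmed 0.201 zmax 1.621 px [568. 461.]
red-high c 0.306
[... 815 characters left out ...]
zmed 0.030 zmax 1.621 px [286. 291.]
head c 0.5596 0.4745 wh 0.201 0.221 ang 89.4 zmed 0.216 zmax 1.621 px [151. 265.]
white c 0.0094 0.5518 wh 0.259 0.013 ang 90.0 zmed 0.036 zmax 0.045 px [141. 552.]
white c 0.1705 0.4259 wh 0.085 0.024 ang 41.4 zmed 0.025 zmax 1.621 px [204. 469.]
white c 0.4615 0.2275 wh 0.312 0.016 ang 87.8 zmed 0.042 zmax 0.052 px [297. 326.]
white c 0.5501 0.1564 wh 0.161 0.027 ang 88.4 zmed 0.035 zmax 0.046 px [332. 284.]
white c 0.6480 0.2208 wh 0.314 0.014 ang 88.4 zmed 0.042 zmax 1.621 px [305. 241.]
blue c 0.4904 0.8000 wh 0.104 0.031 ang 74.5 zmed -0.599 zmax -0.445 px [ 21. 318.]
blue c 0.5813 -0.3585 wh 0.054 0.083 ang 20.2 zmed 0.059 zmax 1.621 px [572. 264.]
```

Call:
step_arm:
  commands: [0,0,-0.01,0,0,-0.116,1,0,0,-0.01,0,0,-0.116,1,0,0,-0.01,0,0,-0.116,1,0,0,-0.01,0,0,-0.116,1,0,0,-0.01,0,0,-0.116,1,0,0,-0.01,0,0,-0.116,1,0,0,-0.01,0,0,-0.116,1,0,0,-0.01,0,0,-0.116,1,0,0,-0.01,0,0,-0.116,1,0,0,-0.01,0,0,-0.116,1,0,0,-0.01,0,0,-0.116,1]

```text
t: 1.02
ee_pos: [0.1636, -0.5994, 0.348]
eef_rot: [-2.175, -2.243, -0.013]
force: [0.8, 0.6, 0.2]
gripper_width: 0.0853
```

Call:
step_arm:
  commands: [0.025,0.03,0,0,0,0,1,0.025,0.03,0,0,0,0,1,0.025,0.03,0,0,0,0,1,0.025,0.03,0,0,0,0,1,0.025,0.03,0,0,0,0,1,0.025,0.03,0,0,0,0,1,0.025,0.03,0,0,0,0,1,0.025,0.03,0,0,0,0,1,0.025,0.03,0,0,0,0,1,0.025,0.03,0,0,0,0,1]

```text
t: 1.85
ee_pos: [0.4549, -0.3384, 0.3459]
eef_rot: [-2.186, -2.224, -0.005]
force: [1.2, -0.2, -0.5]
gripper_width: 0.0853
```

```bash
python3 - <<'E'
from h import *
d=snap('wrist'); s=d['s']; save(d,'w1'); print(d['tool_from_camera'].round(4).tolist(),d['fx'],d['fy'],d['cx'],d['cy'])
M=R.from_rotvec(s['eef_rot']).as_matrix(); print(s['t'],s['ee_pos'].round(4),M.round(3).tolist())
np.savez('w1s.npz',p=s['ee_pos'],M=M)
E
```

```text
[[0.0004, -0.9463, -0.3233, 0.0838], [1.0, 0.0005, -0.0002, 0.0006], [0.0003, -0.3233, 0.9463, -0.1313], [0.0, 0.0, 0.0, 1.0]] 297.3186396354542 297.3186396354542 254.83200491981654 188.0851152954693
1.85 [ 0.4549 -0.3384  0.3459] [[-0.017, 1.0, -0.014], [1.0, 0.018, 0.019], [0.019, -0.014, -1.0]]
```

View pics/w1.png

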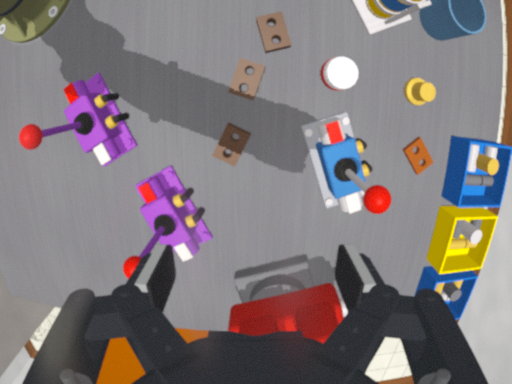

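```bash
python3 - <<'E'
from h import *
print(arm.observe()['q'].round(3))
E
```

```text
[ 1.012  0.411 -0.671  1.445  0.236  1.39   0.365]
```

Call:
step_arm:
  commands: [0.041,0.009,0,0,0,0,1,0.041,0.009,0,0,0,0,1,0.041,0.009,0,0,0,0,1,0.041,0.009,0,0,0,0,1,0.041,0.009,0,0,0,0,1,0.041,0.009,0,0,0,0,1,0.041,0.009,0,0,0,0,1,0.041,0.009,0,0,0,0,1,0.041,0.009,0,0,0,0,1,0.041,0.009,0,0,0,0,1]

```text
t: 2.73
ee_pos: [0.5349, 0.0674, 0.35]
eef_rot: [-2.179, -2.224, -0.008]
force: [1.6, -0.5, 0.2]
gripper_width: 0.0855
```

```bash
python3 - <<'E'
from h import *
print(arm.observe()['q'].round(3))
E
```

```text
[ 0.361  0.371 -0.77   1.516  0.233  1.366 -0.403]
```

Call:
step_arm:
  commands: [0,0,0,0,0,-0.119,1,0,0,0,0,0,-0.119,1,0,0,0,0,0,-0.119,1,0,0,0,0,0,-0.119,1,0,0,0,0,0,-0.119,1,0,0,0,0,0,-0.119,1,0,0,0,0,0,-0.119,1,0,0,0,0,0,-0.119,1,0,0,0,0,0,-0.119,1,0,0,0,0,0,-0.119,1,0,0,0,0,0,-0.119,1,0,0,0,0,0,-0.119,1]

```text
t: 3.73
ee_pos: [0.5314, 0.0818, 0.3472]
eef_rot: [-0.079, -3.116, -0.041]
force: [0.6, -0.7, 0.1]
gripper_width: 0.0853
```

Call:
step_arm:
  commands: [0,0,0,0,0,-0.119,1,0,0,0,0,0,-0.119,1,0,0,0,0,0,-0.119,1,0,0,0,0,0,-0.119,1,0,0,0,0,0,-0.119,1,0,0,0,0,0,-0.119,1,0,0,0,0,0,-0.119,1,0,0,0,0,0,-0.119,1,0,0,0,0,0,-0.119,1,0,0,0,0,0,-0.119,1,0,0,0,0,0,-0.119,1,0,0,0,0,0,-0.119,1]

```text
t: 4.73
ee_pos: [0.5303, 0.075, 0.342]
eef_rot: [2.076, -2.346, -0.062]
force: [0.2, 0.3, 0.5]
gripper_width: 0.0856
```

Call:
step_arm:
  commands: [0,0,0,0,0,-0.119,1,0,0,0,0,0,-0.119,1,-0.029,-0.003,0,0,0,0,1,-0.029,-0.003,0,0,0,0,1,-0.029,-0.003,0,0,0,0,1,-0.029,-0.003,0,0,0,0,1,-0.029,-0.003,0,0,0,0,1,-0.029,-0.003,0,0,0,0,1,-0.029,-0.003,0,0,0,0,1,-0.029,-0.003,0,0,0,0,1]

```text
t: 5.57
ee_pos: [0.5282, 0.3024, 0.3405]
eef_rot: [2.337, -2.075, -0.065]
force: [0.4, 0.2, 0.3]
gripper_width: 0.085
```

```bash
cat >> h.py <<'E'
def goto(x,y,z,yawx=None):
    "report: shift in tool axes and turn about tool z still to go"
    s=arm.observe(); M=R.from_rotvec(s['eef_rot']).as_matrix(); yaw=np.degrees(np.arctan2(M[1,0],M[0,0]))
    print('t %.2f pos %s yawx %.1f tilt(x,y of tool z) %s q7 %.2f w %.4f f %s'%(s['t'],s['ee_pos'].round(4),yaw,M[:2,2].round(3),s['q'][6],s['gripper_width'],s['force'].round(1)))
    print('shift',(M.T@(np.array([x,y,z])-s['ee_pos'])).round(4), 'turn z', None if yawx is None else round(-np.radians((yawx-yaw+180)%360-180),3), 'level turn xy', np.round(M.T@np.cross(M[:,2],[0,0,-1]),3)[:2])
def wray(d,u,v,z):
    s=d['s']; M=R.from_rotvec(s['eef_rot']).as_matrix(); T=d['tool_from_camera']
    a=np.array([u-d['cx'],v-d['cy']]); r=np.hypot(*a); th=r/d['fx']; c=np.r_[a/max(r,1e-9)*np.sin(th),np.cos(th)]
    o=s['ee_pos']+M@T[:3,3]; w=M@T[:3,:3]@c; return o+w*(z-o[2])/w[2]
def wcloud(d):
    "world points of the wrist depth picture"
    s=d['s']; M=R.from_rotvec(s['eef_rot']).as_matrix(); T=d['tool_from_camera']; D=d['depth'].astype(float); h,w=D.shape
    u,v=np.meshgrid(np.arange(w)-d['cx'],np.arange(h)-d['cy']); r=np.hypot(u,v)+1e-9; th=r/d['fx']; t=np.tan(np.minimum(th,1.4))
    P=np.stack([u/r*t*D,v/r*t*D,D],-1); return (P@T[:3,:3].T+T[:3,3])@M.T+s['ee_pos']
E
python3 - <<'E'
from h import *
d=dict(np.load('top0.npz')); C=cloud(d); m=(C[...,2]>.09)&(C[...,2]<.13)&(abs(C[...,1]-.297)<.04)&(abs(C[...,0]-.556)<.04)&(d['image'].max(2)<120)
P=C[m];Q=P[P[:,2]>.105]; print(len(P),P.mean(0),Q.mean(0),Q.min(0),Q.max(0))
goto(Q[:,0].mean(),Q[:,1].mean(),.085,-91.6)
E
```

```text
61 [0.55317046 0.29672892 0.10971925] [0.55478917 0.29791942 0.11318705] [0.54348074 0.28665425 0.1069286 ] [0.56545938 0.309125   0.11849355]
t 5.57 pos [0.5282 0.3024 0.3405] yawx -83.2 tilt(x,y of tool z) [-0.041  0.016] q7 2.16 w 0.0850 f [0.4 0.2 0.3]
shift [ 0.0128 -0.0359  0.2541] turn z 0.147 level turn xy [0.039 0.021]
```

Call:
step_arm:
  commands: [0,0,0,0.02,0.01,0.074,1,0,0,0,0.02,0.01,0.074,1,0.001,-0.004,0.028,0,0,0,1,0.001,-0.004,0.028,0,0,0,1,0.001,-0.004,0.028,0,0,0,1,0.001,-0.004,0.028,0,0,0,1,0.001,-0.004,0.028,0,0,0,1]

```text
t: 6.15
ee_pos: [0.5451, 0.3087, 0.1999]
eef_rot: [-2.192, 2.239, 0.0]
force: [0.9, -0.1, 0.8]
gripper_width: 0.0853
```

```bash
python3 - <<'E'
from h import *
goto(.5548,.298,.088,-91.6)
d=snap('wrist'); save(d,'w2'); C=wcloud(d)
m=(C[...,2]>.075)&(C[...,2]<.125)&(abs(C[...,1]-.297)<.05)&(abs(C[...,0]-.556)<.04)&(d['image'].max(2)<120)
print(m.sum(),C[m].min(0),C[m].max(0),np.median(C[m],0))
E
```

```text
t 6.15 pos [0.5451 0.3087 0.1999] yawx -91.2 tilt(x,y of tool z) [0.006 0.006] q7 1.93 w 0.0853 f [ 0.9 -0.1  0.8]
shift [ 0.0111 -0.0093  0.1119] turn z 0.007 level turn xy [-0.006  0.006]
1000 [0.54410401 0.28682817 0.08313623] [0.56937737 0.31068879 0.11536647] [0.55604187 0.29560335 0.11321687]
```

View pics/w2.png

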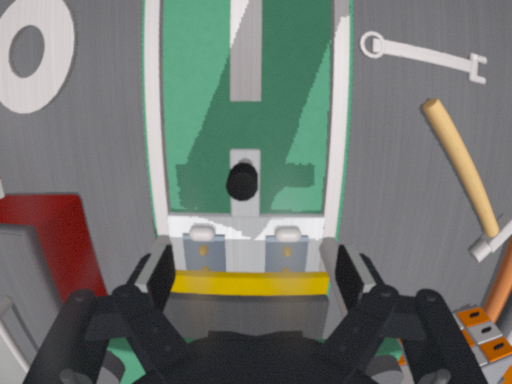

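Call:
step_arm:
  commands: [0.005,-0.005,0.015,0,0,0,1,0.005,-0.005,0.015,0,0,0,1,0,0,0.02,0,0,0,1,0,0,0.02,0,0,0,1,0,0,0.02,0,0,0,1,0,0,0.019,0,0,0,1,0,0,0,0,0,0,-1,0,0,0,0,0,0,-1,0,0,0,0,0,0,-1,0,0,0,0,0,0,-1,0,0,0,0,0,0,-1,0,0,0,0,0,0,-1]
  newtons: 50

```text
t: 7.2
ee_pos: [0.5556, 0.2915, 0.0825]
eef_rot: [2.189, -2.246, -0.004]
force: [4.8, 2.3, -15.0]
gripper_width: 0.0249
```

```bash
python3 - <<'E'
from h import *
goto(.5562,.2985,.09,-91.6)
E
```

```text
t 7.20 pos [0.5556 0.2915 0.0825] yawx -91.5 tilt(x,y of tool z) [-0.005 -0.002] q7 1.85 w 0.0249 f [  4.8   2.3 -15. ]
shift [-0.007  -0.0003 -0.0075] turn z 0.002 level turn xy [ 0.005 -0.002]
```

Call:
step_arm:
  commands: [0.01,0,-0.003,0,0,0,-1,0.02,0,0,0,0,0,-1,0.02,0,0,0,0,0,-1,0.02,0,0,0,0,0,-1,0.02,0,0,0,0,0,-1,0.02,0,0,0,0,0,-1,0.02,0,0,0,0,0,-1,0.02,0,0,0,0,0,-1,0.02,0,0,0,0,0,-1,0.015,0,0,0,0,0,-1,0.01,0,0,0,0,0,-1,0.01,0,0,0,0,0,-1]

```text
t: 8.2
ee_pos: [0.5499, 0.0911, 0.0823]
eef_rot: [-2.193, 2.233, 0.028]
force: [-0.4, 4.2, -8.6]
gripper_width: 0.0246
```

```bash
python3 - <<'E'
from h import *
goto(.5503,.084,.088,-91.6)
E
```

```text
t 8.20 pos [0.5499 0.0911 0.0823] yawx -91.0 tilt(x,y of tool z) [-0.005  0.021] q7 2.09 w 0.0246 f [-0.4  4.2 -8.6]
shift [ 0.007  -0.0005 -0.0058] turn z 0.01 level turn xy [0.005 0.021]
```

Call:
step_arm:
  commands: [0.006,0,0,0,-0.01,0,-1,0.006,0,0,0,-0.01,0,-1,0.004,0,0,0,0,0,-1,0.004,0,0,0,0,0,-1,0.004,0,0,0,0,0,-1]

```text
t: 8.62
ee_pos: [0.5496, 0.079, 0.0827]
eef_rot: [-2.18, 2.194, 0.076]
force: [2.7, 14.2, -16.3]
gripper_width: 0.025
```

Call:
step_arm:
  commands: [0.003,0,0,0,0,0,-1,0.003,0,0,0,0,0,-1]

```text
t: 8.78
ee_pos: [0.5497, 0.0791, 0.0828]
eef_rot: [-2.18, 2.181, 0.086]
force: [-1.7, 1.3, 3.0]
gripper_width: 0.0245
```

```bash
python3 - <<'E'
from h import *
goto(.5503,.084,.088,-91.6)
E
```

```text
t 8.78 pos [0.5497 0.0791 0.0828] yawx -90.0 tilt(x,y of tool z) [0.001 0.08 ] q7 2.15 w 0.0245 f [-1.7  1.3  3. ]
shift [-0.0053 -0.0006 -0.0048] turn z 0.028 level turn xy [-0.001  0.08 ]
```

Call:
step_arm:
  commands: [0,0,0,0,0,0,1,0,0,0,0,0,0,1,0,0,0,0,0,0,1,0,0,0,0,0,0,1,0,0,-0.02,0,0,0,1,0,0,-0.035,0,0.02,0,1,0,0,-0.04,0,0.02,0,1,0,0,-0.04,0,0.02,0,1,0,0,-0.04,0,0.02,0,1,0,0,-0.04,0,0,0,1]

```text
t: 9.62
ee_pos: [0.548, 0.0654, 0.3005]
eef_rot: [2.213, -2.215, -0.002]
force: [2.5, 0.6, -0.4]
gripper_width: 0.0855
```

```bash
python3 - <<'E'
from h import *
d=dict(np.load('top0.npz')); C=cloud(d); hsv=cv2.cvtColor(d['image'],cv2.COLOR_BGR2HSV); red=((hsv[...,0]<8)|(hsv[...,0]>172))&(hsv[...,1]>150)
m=red&(abs(C[...,0]-.65)<.04)&(abs(C[...,1]+.085)<.04)
P=C[m]; Q=P[P[:,2]>.168]; print(len(Q),Q.mean(0),Q.min(0),Q.max(0))
goto(.651,-.085,.25,-91.6)
d=snap('wrist'); save(d,'w3'); np.save('w3s.npy',np.r_[d['s']['ee_pos'],d['s']['eef_rot']])
d=snap('top'); save(d,'top1')
E
```

```text
44 [ 0.65175419 -0.08581942  0.17258874] [ 0.6401893  -0.09715372  0.16821928] [ 0.66270185 -0.07513751  0.18027331]
t 9.62 pos [0.548  0.0654 0.3005] yawx -90.0 tilt(x,y of tool z) [-0.008 -0.007] q7 2.36 w 0.0855 f [ 2.5  0.6 -0.4]
shift [ 0.1499 -0.1036  0.0506] turn z 0.027 level turn xy [ 0.008 -0.007]
```

View pics/w3.png

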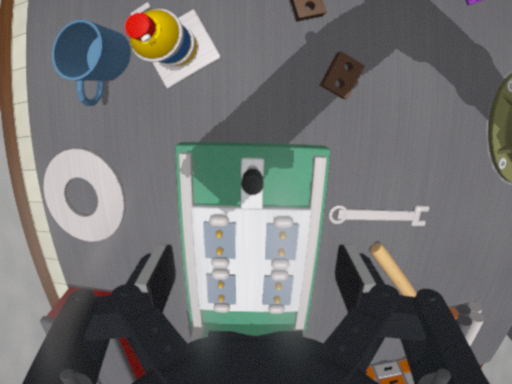

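Call:
step_arm:
  commands: [0.03,-0.021,0.005,0,0,0,-1,0.03,-0.021,0.005,0,0,0,-1,0.03,-0.021,0.005,0,0,0,-1,0.03,-0.021,0.005,0,0,0,-1,0.03,-0.021,0.005,0,0,0,-1,0,0,0,0,0,0,-1]

```text
t: 10.22
ee_pos: [0.6601, -0.0872, 0.2867]
eef_rot: [-2.223, 2.216, -0.026]
force: [-0.6, -1.7, -0.7]
gripper_width: 0.0126
```

```bash
cat > plates.py <<'E'
from h import *
d=dict(np.load('w3.npz')); v=np.load('w3s.npy'); d['s']={'ee_pos':v[:3],'eef_rot':v[3:]}
C=wcloud(d); hsv=cv2.cvtColor(d['image'],cv2.COLOR_BGR2HSV); H,S,V=[hsv[...,i].astype(int) for i in range(3)]
for p in [(220,255),(282,255),(220,292),(251,250),(252,182)]: print(p,hsv[p[1],p[0]],C[p[1],p[0]].round(4))
red=((H<8)|(H>172))&(S>150); m=red&(C[...,2]>.168)&(C[...,2]<.18)&(C[...,1]<0)&(C[...,0]>.6)&(C[...,0]<.7); print('noz',m.sum(),C[m].mean(0))
# studs: brass
b=((H>10)&(H<30)&(S>90)&(V>80)&(abs(C[...,0]-.55)<.1)&(abs(C[...,1]-.235)<.1)).astype(np.uint8)
n,l,stt,c=cv2.connectedComponentsWithStats(b)
for i in range(1,n):
    if stt[i,4]>5: print('stud',c[i].round(1),stt[i,4],wray(d,*c[i],.056)[:2].round(4),C[int(c[i][1]),int(c[i][0])].round(4))
E
python3 plates.py; python3 -c "
from h import *
goto(.6515,-.086,.2,-91.6)"
```

```text
(220, 255) [113   6 164] [0.5981 0.2145 0.0551]
(282, 255) [ 18  58 202] [0.5074 0.2086 0.0651]
(220, 292) [107  38 176] [0.6023 0.2858 0.0544]
(251, 250) [130   3 232] [0.5521 0.2082 0.0506]
(252, 182) [90 11 45] [0.5501 0.0829 0.1139]
noz 518 [ 0.65182428 -0.08357775  0.17316712]
stud [218.6 233.7] 32 [0.5982 0.1782] [0.5979 0.1729 0.064 ]
stud [219.3 250.5] 32 [0.5986 0.2062] [0.5979 0.2005 0.0641]
stud [220.2 284.5] 26 [0.6009 0.2691] [0.6003 0.2636 0.0621]
stud [220.9 298.2] 23 [0.6014 0.2977] [0.6017 0.2904 0.0642]
stud [276.6 299.4] 15 [0.5112 0.3003] [0.513  0.2931 0.0636]
t 10.22 pos [ 0.6601 -0.0872  0.2867] yawx -89.8 tilt(x,y of tool z) [ 0.013 -0.01 ] q7 2.65 w 0.0126 f [-0.6 -1.7 -0.7]
shift [-0.0021  0.0098  0.0865] turn z 0.031 level turn xy [-0.013 -0.01 ]
```

Call:
step_arm:
  commands: [-0.001,0.003,0.02,-0.007,-0.005,0,-1,-0.001,0.003,0.02,-0.006,-0.005,0,-1,0,0.003,0.02,0,0,0,-1,0,0,0.02,0,0,0,-1,0,0,0.008,0,0,0,-1,0,0,0.004,0,0,0,-1,0,0,0,0,0,0,-1]

```text
t: 10.8
ee_pos: [0.6523, -0.0904, 0.1901]
eef_rot: [-2.213, 2.229, -0.001]
force: [0.2, 0.2, -0.5]
gripper_width: -0.0001
```

```bash
python3 -c "
from h import *
goto(.6518,-.085,.184,-91.6)"
```

```text
t 10.80 pos [ 0.6523 -0.0904  0.1901] yawx -90.4 tilt(x,y of tool z) [ 0.001 -0.   ] q7 2.57 w -0.0001 f [ 0.2  0.2 -0.5]
shift [-0.0054  0.0005  0.0061] turn z 0.021 level turn xy [-0.001 -0.   ]
```

Call:
step_arm:
  commands: [-0.003,0,0.003,0,0,0,-1,-0.002,0,0.003,0,0,0,-1,0,0,0.003,0,0,0,-1,0,0,0.003,0,0,0,-1]

```text
t: 11.13
ee_pos: [0.6536, -0.0843, 0.1816]
eef_rot: [-2.211, 2.228, -0.007]
force: [-2.0, -2.2, 4.8]
gripper_width: 0.0001
```

Call:
step_arm:
  commands: [0,0,0.003,0,0,0,-1]

```text
t: 11.22
ee_pos: [0.6536, -0.0843, 0.1793]
eef_rot: [-2.211, 2.228, -0.009]
force: [-2.9, -2.0, 6.3]
gripper_width: 0.0001
```

Call:
step_arm:
  commands: [0,0,0.003,0,0,0,-1]

```text
t: 11.3
ee_pos: [0.6538, -0.0842, 0.1788]
eef_rot: [-2.211, 2.228, -0.012]
force: [-10.2, -5.6, 30.6]
gripper_width: 0.0001
```

Call:
step_arm:
  commands: [0,0,0,0,0,0,-1,0,0,0,0,0,0,-1,0,0,-0.01,0,0,0,-1,0,0,-0.035,0,0,0,-1,0,0,-0.04,0,0,0,-1,0,0,-0.04,0,0,0,1,0.007,0.034,0,0,0,0,1,0.007,0.034,0,0,0,0,1,0.007,0.034,0,0,0,0,1,0.007,0.034,0,0,0,0,1,0.007,0.034,0,0,0,0,1]

```text
t: 12.22
ee_pos: [0.4867, -0.1103, 0.3151]
eef_rot: [-2.2, 2.21, -0.018]
force: [0.3, -0.9, 1.4]
gripper_width: 0.0724
```

```bash
cat >> h.py <<'E'
def linings(d,wrist=True,z=.026,show=True):
    C=wcloud(d) if wrist else cloud(d); rc=wray if wrist else ray
    hsv=cv2.cvtColor(d['image'],cv2.COLOR_BGR2HSV); H,S,V=[hsv[...,i].astype(int) for i in range(3)]
    m=((H>3)&(H<20)&(S>60)&(S<170)&(V<150)&(C[...,2]<.06)&(C[...,2]>.012)).astype(np.uint8)
    m=cv2.morphologyEx(m,cv2.MORPH_OPEN,np.ones((3,3)))
    c,_=cv2.findContours(m,cv2.RETR_EXTERNAL,cv2.CHAIN_APPROX_NONE); out=[]
    for q in c:
        if cv2.contourArea(q)<100: continue
        P=np.array([rc(d,a,b,z)[:2] for a,b in q[:,0]],np.float32); (x,y),(w,h),a=cv2.minAreaRect(P)
        if w<h: w,h,a=h,w,a+90
        mm=cv2.drawContours(np.zeros(m.shape,np.uint8),[q],-1,1,-1)>0
        if .045<w<.085 and .03<h<.06: out.append((x,y,a%180)); print('lining c %.4f %.4f  %.3f x %.3f yaxis %.1f z %.3f px %s'%(x,y,w,h,a%180,np.median(C[...,2][mm]),q[:,0].mean(0).round()))
    return out
E
python3 - <<'E'
from h import *
goto(.48,-.12,.3,-90)
d=snap('wrist'); save(d,'w4'); linings(d)
t=dict(np.load('top1.npz')); print('top'); linings(t,False)
E
```

```text
t 12.22 pos [ 0.4867 -0.1103  0.3151] yawx -90.3 tilt(x,y of tool z) [0.025 0.008] q7 2.73 w 0.0724 f [ 0.3 -0.9  1.4]
shift [0.0098 0.007  0.0148] turn z -0.005 level turn xy [-0.025  0.008]
lining c 0.4236 -0.0473  0.057 x 0.042 yaxis 63.9 z 0.026 px [302. 187.]
top
lining c 0.4209 -0.0462  0.055 x 0.039 yaxis 61.7 z 0.025 px [274. 219.]
```

View pics/w4.png

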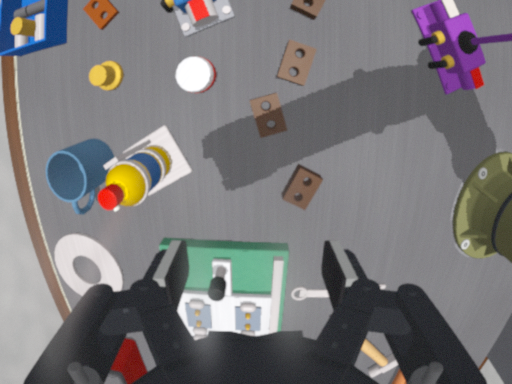

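Call:
step_arm:
  commands: [-0.031,-0.007,0.01,-0.012,0,0.01,1,-0.031,-0.007,0.01,-0.012,0,0.01,1,-0.031,-0.007,0.01,0,0,0,1,-0.031,-0.007,0.01,0,0,0,1,-0.031,-0.007,0.01,0,0,0,1,-0.031,-0.007,0.01,0,0,0,1,-0.031,-0.007,0.01,0,0,0,1,-0.031,-0.007,0.01,0,0,0,1,-0.031,-0.007,0.01,0,0,0,1,-0.031,-0.007,0.01,0,0,0,1,0,0,0,0,0,0,1]

```text
t: 13.18
ee_pos: [0.5651, 0.205, 0.2147]
eef_rot: [-2.171, 2.268, -0.002]
force: [-1.0, -0.6, 0.5]
gripper_width: 0.086
```

```bash
sed -i 's/(S>60)&(S<170)&(V<150)/(S>45)\&(S<165)\&(V<215)/' h.py; cat > studs.py <<'E'
from h import *
goto(.555,.235,.2,-91.6)
d=snap('wrist'); save(d,'w5'); np.save('w5s.npy',np.r_[d['s']['ee_pos'],d['s']['eef_rot']])
C=wcloud(d); hsv=cv2.cvtColor(d['image'],cv2.COLOR_BGR2HSV); H,S,V=[hsv[...,i].astype(int) for i in range(3)]
b=((H>8)&(H<32)&(S>60)&(V>60)&(abs(C[...,0]-.555)<.08)&(abs(C[...,1]-.235)<.09)&(C[...,2]>.052)&(C[...,2]<.072)).astype(np.uint8)
n,l,stt,c=cv2.connectedComponentsWithStats(b)
for i in range(1,n):
    if stt[i,4]>20: print('stud',c[i].round(1),stt[i,4],wray(d,*c[i],.060)[:2].round(4),np.median(C[l==i],0).round(4))
E
python3 studs.py; python3 -c "
from h import *
d=dict(np.load('top1.npz')); print('top'); linings(d,False)"
```

```text
t 13.18 pos [0.5651 0.205  0.2147] yawx -92.5 tilt(x,y of tool z) [0.002 0.   ] q7 2.10 w 0.0860 f [-1.  -0.6  0.5]
shift [-0.0295  0.0114  0.0147] turn z -0.016 level turn xy [-0.002  0.001]
stud [221.4 147.2] 86 [0.5976 0.1763] [0.5972 0.1754 0.0631]
stud [312.1 146.3] 80 [0.5082 0.1789] [0.5088 0.178  0.0632]
stud [222.5 174.3] 87 [0.5985 0.2041] [0.5983 0.2033 0.0624]
stud [310.9 173.2] 82 [0.5092 0.2066] [0.5098 0.2058 0.0628]
stud [225.7 229.2] 75 [0.6    0.2657] [0.5996 0.264  0.0629]
stud [308.3 228. ] 63 [0.5105 0.2685] [0.5113 0.2668 0.0628]
stud [226.9 251.3] 70 [0.6011 0.2936] [0.6007 0.2917 0.0625]
stud [306.7 250.1] 59 [0.5115 0.2964] [0.5119 0.2945 0.0634]
top
lining c 0.4215 -0.0466  0.055 x 0.040 yaxis 61.7 z 0.025 px [274. 219.]
```

View pics/w5.png

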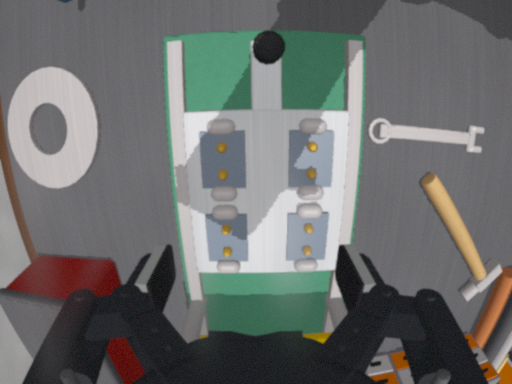

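Call:
step_arm:
  commands: [0.032,0.016,0,0,0,0,1,0.032,0.017,0,0,0,0,1,0.032,0.016,0,0,0,0,1,0.032,0.017,0,0,0,0,1,0.032,0.016,0,0,0,0,1,0.032,0.017,0,0,0,0,1,0.032,0.016,0,0,0,0,1,0.032,0.017,0,0,0,0,1,0,0,0.018,0,0,0.11,1,0,0,0.018,0,0,0.11,1,0,0,0.018,0,0,0.11,1,0,0,0.018,0,0,0.11,1]

```text
t: 14.23
ee_pos: [0.4153, -0.0712, 0.1452]
eef_rot: [-1.57, 2.715, -0.017]
force: [0.1, 0.5, 0.7]
gripper_width: 0.0855
```

```bash
cat > pre.py <<'E'
from h import *
import sys
d=snap('wrist'); save(d,sys.argv[1]); np.save(sys.argv[1]+'s.npy',np.r_[d['s']['ee_pos'],d['s']['eef_rot']])
L=linings(d); p=d['s']['ee_pos']
if L:
    x,y,a=min(L,key=lambda l:np.hypot(l[0]-p[0],l[1]-p[1])); M=R.from_rotvec(d['s']['eef_rot']).as_matrix(); yaw=np.degrees(np.arctan2(M[1,0],M[0,0]))
    print('target',x,y,a); goto(x,y,.012,yaw+((a-yaw+90)%180-90))
else: goto(0,0,0)
E
python3 pre.py w6
```

```text
lining c 0.4225 -0.0471  0.060 x 0.039 yaxis 62.2 z 0.026 px [263. 209.]
lining c 0.4729 -0.1556  0.056 x 0.044 yaxis 106.0 z 0.025 px [154. 136.]
lining c 0.4344 -0.2295  0.058 x 0.043 yaxis 72.2 z 0.025 px [147.  45.]
target 0.4224562644958496 -0.04712189733982086 62.201229095458984
t 14.28 pos [ 0.4138 -0.0715  0.1427] yawx -120.4 tilt(x,y of tool z) [ 0.007 -0.007] q7 2.02 w 0.0852 f [-2.6 -0.6 -2.6]
shift [-0.0258  0.0061  0.1306] turn z -0.046 level turn xy [-0.009 -0.003]
```

Call:
step_arm:
  commands: [-0.012,0.003,0.015,0,0,-0.023,1,-0.012,0.003,0.02,0,0,-0.023,1,0,0,0.02,0,0,0,1,0,0,0.02,0,0,0,1,0,0,0.02,0,0,0,1,0,0,0.01,0,0,0,1,0,0,0.005,0,0,0,1,0,0,0,0,0,0,1]

```text
t: 14.95
ee_pos: [0.4265, -0.0512, 0.034]
eef_rot: [-1.643, 2.669, -0.03]
force: [-1.0, 0.3, -0.3]
gripper_width: 0.0853
```

```bash
python3 -c "
from h import *
goto(.4225,-.0471,.012,-117.8)"
```

```text
t 14.95 pos [ 0.4265 -0.0512  0.034 ] yawx -116.8 tilt(x,y of tool z) [ 0.016 -0.013] q7 1.73 w 0.0853 f [-1.   0.3 -0.3]
shift [-0.0019  0.0058  0.0219] turn z 0.018 level turn xy [-0.02  -0.004]
```

Call:
step_arm:
  commands: [-0.001,0.003,0.008,-0.01,-0.002,0.009,1,-0.001,0.003,0.007,-0.01,-0.002,0.009,1,0,0,0.004,0,0,0,1,0,0,0,0,0,0,1,0,0,0,0,0,0,-1,0,0,0,0,0,0,-1,0,0,0,0,0,0,-1,0,0,0,0,0,0,-1,0,0,0,0,0,0,-1]
  newtons: 80

```text
t: 15.7
ee_pos: [0.4243, -0.0471, 0.0167]
eef_rot: [-1.621, 2.687, -0.004]
force: [0.6, -0.2, -1.2]
gripper_width: 0.0381
```

```bash
python3 -c "
from h import *
goto(.4225,-.0471,.012,-117.8)"
```

```text
t 15.70 pos [ 0.4243 -0.0471  0.0167] yawx -117.8 tilt(x,y of tool z) [ 0.004 -0.001] q7 1.68 w 0.0381 f [ 0.6 -0.2 -1.2]
shift [0.0008 0.0016 0.0047] turn z -0.0 level turn xy [-0.004  0.001]
```

Call:
step_arm:
  commands: [0,0,-0.02,0,0,0,-1,0,0,-0.035,0,0,0,-1,0,0,-0.035,0,0,0,-1,0,0,-0.035,0,0,0,-1,0,0,-0.03,0,0,-0.11,-1,0,0,-0.01,0,0,-0.11,-1,0,0,0,0,0,-0.11,-1,0,0,0,0,0,-0.11,-1]

```text
t: 16.37
ee_pos: [0.4214, -0.0457, 0.1901]
eef_rot: [2.19, -2.251, 0.001]
force: [-0.1, -0.3, -2.4]
gripper_width: 0.0386
```

Call:
step_arm:
  commands: [-0.03,-0.007,0,0,0,0,-1,-0.03,-0.007,0,0,0,0,-1,-0.03,-0.007,0,0,0,0,-1,-0.03,-0.007,0,0,0,0,-1,-0.03,-0.007,0,0,0,0,-1,-0.03,-0.007,0,0,0,0,-1,-0.03,-0.007,0,0,0,0,-1,-0.03,-0.007,0,0,0,0,-1,-0.025,-0.007,0,0,0,0,-1,-0.02,-0.003,0,0,0,0,-1,-0.01,0,0,0,0,0,-1,0,0,0,0,0,0,-1]

```text
t: 17.37
ee_pos: [0.4957, 0.2531, 0.1851]
eef_rot: [2.178, -2.25, -0.0]
force: [0.4, -0.1, -1.2]
gripper_width: 0.0384
```

```bash
python3 -c "
from h import *
goto(.511,.2825,.12,-91.7)
d=snap('wrist'); save(d,'w7'); np.save('w7s.npy',np.r_[d['s']['ee_pos'],d['s']['eef_rot']])
"
```

```text
t 17.37 pos [0.4957 0.2531 0.1851] yawx -91.9 tilt(x,y of tool z) [-0.007 -0.007] q7 1.96 w 0.0384 f [ 0.4 -0.1 -1.2]
shift [-0.0303 -0.0147  0.0648] turn z -0.003 level turn xy [ 0.007 -0.007]
```

View pics/w7.png

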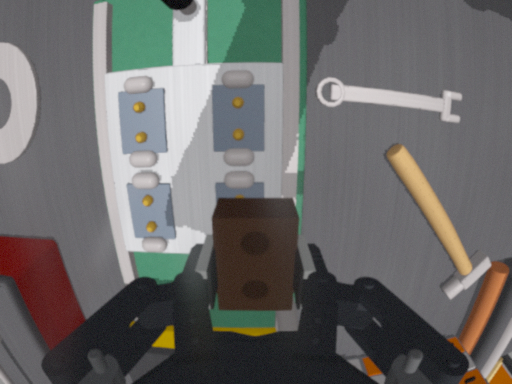

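```bash
cat > held.py <<'E'
from h import *
import sys
f=sys.argv[1]; top=float(sys.argv[2]) if len(sys.argv)>2 else .0093
d=dict(np.load(f+'.npz')); v=np.load(f+'s.npy'); d['s']={'ee_pos':np.zeros(3),'eef_rot':np.zeros(3)}   # rays in the tool frame
im=d['image']; g=cv2.GaussianBlur(cv2.cvtColor(im,cv2.COLOR_BGR2GRAY),(3,3),0)
r=g[205:310,218:294]; med=np.median(r); print('med',med,'min',r.min())
H=[]
for k in (.85,.8,.75,.7):
    b=np.zeros(g.shape,np.uint8); b[205:312,220:292]=(r.max()*0+g[205:312,220:292]<k*med)
    n,l,s,c=cv2.connectedComponentsWithStats(b); 
    L=[(c[i],s[i]) for i in range(1,n) if 150<s[i,4]<900 and s[i,2]<40]
    print(k,[(a.round(1).tolist(),q[2:].tolist(),wray(d,*a,-top)[:2].round(4).tolist()) for a,q in L])
E
python3 held.py w7
```

```text
med 48.0 min 33
0.85 [([235.5, 210.9], [34, 13, 411], [0.0307, -0.0092]), ([253.4, 243.3], [27, 23, 451], [0.0141, -0.0012]), ([254.5, 289.3], [27, 18, 382], [-0.0135, -0.0007])]
0.8 [([233.9, 210.4], [32, 13, 334], [0.031, -0.0099]), ([250.6, 244.0], [25, 21, 286], [0.0137, -0.0025]), ([254.5, 289.3], [26, 18, 343], [-0.0135, -0.0007])]
0.75 []
0.7 []
```

```bash
cat > studs2.py <<'E'
from h import *
import sys
f=sys.argv[1]; d=dict(np.load(f+'.npz')); v=np.load(f+'s.npy'); d['s']={'ee_pos':v[:3],'eef_rot':v[3:]}
C=wcloud(d); hsv=cv2.cvtColor(d['image'],cv2.COLOR_BGR2HSV); H,S,V=[hsv[...,i].astype(int) for i in range(3)]
b=((H>8)&(H<32)&(S>60)&(V>60)&(abs(C[...,0]-.555)<.08)&(abs(C[...,1]-.235)<.09)&(C[...,2]>.052)&(C[...,2]<.072)).astype(np.uint8)
n,l,stt,c=cv2.connectedComponentsWithStats(b)
for i in range(1,n):
    if stt[i,4]>30: print('stud',c[i].round(1),stt[i,4],wray(d,*c[i],.060)[:2].round(4),wray(d,*c[i],.064)[:2].round(4))
E
python3 studs2.py w7
```

```text
stud [237.4 102. ] 106 [0.5079 0.1791] [0.5076 0.1789]
stud [138.6 106.8] 102 [0.597  0.1767] [0.5955 0.1766]
stud [238. 134.] 105 [0.5085 0.207 ] [0.5083 0.2064]
stud [140.7 137. ] 97 [0.5978 0.2044] [0.5962 0.2038]
stud [147.1 200.3] 92 [0.5999 0.2659] [0.5983 0.2644]
stud [150.9 226.3] 89 [0.6006 0.2937] [0.599  0.2918]
```

Call:
step_arm:
  commands: [-0.01,-0.005,0.01,0.004,-0.004,0,-1,-0.01,-0.005,0.02,0.003,-0.003,0,-1,-0.007,-0.004,0.025,0,0,0,-1,-0.003,-0.001,0.02,0,0,0,-1,0,0,0.01,0,0,0,-1,0,0,0,0,0,0,-1]

```text
t: 17.92
ee_pos: [0.5134, 0.2733, 0.0969]
eef_rot: [2.175, -2.262, 0.01]
force: [-1.3, -1.8, -1.5]
gripper_width: 0.0384
```

```bash
python3 -c "
from h import *
goto(.511,.2825,.078,-91.7)"
```

```text
t 17.92 pos [0.5134 0.2733 0.0969] yawx -92.2 tilt(x,y of tool z) [ 0.002 -0.007] q7 1.85 w 0.0384 f [-1.3 -1.8 -1.5]
shift [-0.0092  0.0028  0.0188] turn z -0.009 level turn xy [-0.002 -0.007]
```

Call:
step_arm:
  commands: [-0.006,0.002,0,0,-0.004,-0.005,-1,-0.004,0.001,0,0,-0.003,-0.004,-1,-0.001,0,0.004,0,0,0,-1,0,0,0,0,0,0,-1]

```text
t: 18.25
ee_pos: [0.5115, 0.2829, 0.095]
eef_rot: [-2.184, 2.255, -0.004]
force: [0.1, -1.5, -0.7]
gripper_width: 0.0386
```

```bash
python3 -c "
from h import *
goto(.511,.2825,.078,-91.7)"
```

```text
t 18.25 pos [0.5115 0.2829 0.095 ] yawx -91.8 tilt(x,y of tool z) [0.004 0.   ] q7 1.84 w 0.0386 f [ 0.1 -1.5 -0.7]
shift [0.0004 0.0005 0.017 ] turn z -0.002 level turn xy [-0.004  0.   ]
```

Call:
step_arm:
  commands: [0,0,0.007,0,0,0,-1,0,0,0.006,0,0,0,-1,0,0,0.003,0,0,0,-1]

```text
t: 18.5
ee_pos: [0.5125, 0.2836, 0.0802]
eef_rot: [-2.181, 2.252, -0.006]
force: [0.5, -1.8, 1.8]
gripper_width: 0.0384
```

Call:
step_arm:
  commands: [0,0,0.003,0,0,0,-1]

```text
t: 18.58
ee_pos: [0.5127, 0.2835, 0.0774]
eef_rot: [-2.18, 2.252, -0.007]
force: [-5.8, -3.9, 24.8]
gripper_width: 0.0381
```

Call:
step_arm:
  commands: [0,0,0.003,0,0,0,-1]

```text
t: 18.67
ee_pos: [0.5122, 0.284, 0.075]
eef_rot: [-2.181, 2.252, -0.007]
force: [-4.5, -1.8, 7.4]
gripper_width: 0.0384
```

Call:
step_arm:
  commands: [0,0,0.003,0,0,0,-1]

```text
t: 18.75
ee_pos: [0.5118, 0.2841, 0.0722]
eef_rot: [-2.181, 2.252, -0.007]
force: [-0.7, -1.6, 4.0]
gripper_width: 0.0387
```

Call:
step_arm:
  commands: [0,0,0.003,0,0,0,-1]

```text
t: 18.83
ee_pos: [0.5118, 0.2857, 0.0713]
eef_rot: [-2.18, 2.25, -0.007]
force: [-6.6, -2.6, 42.5]
gripper_width: 0.0388
```

Call:
step_arm:
  commands: [0,0,0.003,0,0,0,-1]

```text
t: 18.92
ee_pos: [0.5118, 0.2882, 0.0714]
eef_rot: [-2.177, 2.246, -0.006]
force: [-7.6, -2.3, 34.2]
gripper_width: 0.0393
```

Call:
step_arm:
  commands: [0,0,0,0,0,0,1,0,0,0,0,0,0,1,0,0,0,0,0,0,1,0,0,-0.015,0,0,0,1,0,0,-0.03,0,0,0,1,0,0,-0.04,0,0,0,1,0.015,0.002,-0.04,0,0,0,1,0.03,0.004,-0.01,0,0,0,1,0.036,0.004,0,0,0,0,1,0.036,0.004,0,0,0,0,1,0.036,0.004,0,0,0,0,1,0.036,0.004,0,0,0,0,1]

```text
t: 19.92
ee_pos: [0.4811, 0.1048, 0.216]
eef_rot: [-2.191, 2.221, 0.003]
force: [1.3, -0.6, 0.2]
gripper_width: 0.0854
```

Call:
step_arm:
  commands: [0.036,0.004,0,0,0,0,1,0.036,0.004,0,0,0,0,1,0.036,0.004,0,0,0,0,1,0.036,0.004,0,0,0,0,1,0.036,0.004,0,0,0,0,1,0.036,0.004,0,0,0,0,1,0.036,0.004,0,0,0,0,1,0.02,0.004,0,0,0,0.09,1,0.01,0,0,0,0,0.09,1,0,0,0,0,0,0.09,1]

```text
t: 20.75
ee_pos: [0.4366, -0.2008, 0.2162]
eef_rot: [-1.849, 2.517, 0.003]
force: [-0.0, -0.2, 0.8]
gripper_width: 0.0856
```

```bash
python3 pre.py w8
```

```text
lining c 0.4740 -0.1576  0.058 x 0.042 yaxis 105.9 z 0.026 px [237. 204.]
lining c 0.4356 -0.2323  0.056 x 0.039 yaxis 72.6 z 0.026 px [249. 135.]
lining c 0.4136 -0.3331  0.057 x 0.040 yaxis 63.9 z 0.025 px [240.  41.]
target 0.4356023073196411 -0.23230145871639252 72.60100555419922
t 20.80 pos [ 0.4368 -0.1998  0.2165] yawx -107.7 tilt(x,y of tool z) [0.014 0.012] q7 2.58 w 0.0852 f [ 0.   0.3 -1.1]
shift [ 0.0346 -0.0069  0.2041] turn z -0.006 level turn xy [-0.009  0.016]
```

View pics/w8.png

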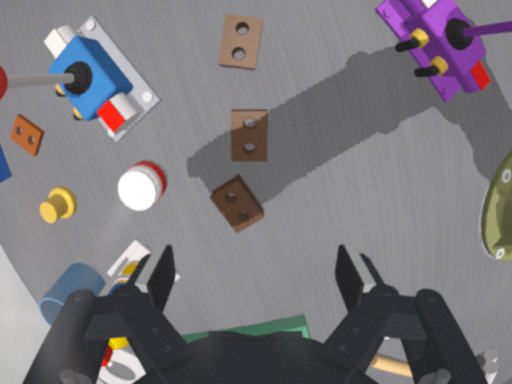

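Call:
step_arm:
  commands: [0.012,-0.002,0.015,-0.005,0.008,-0.003,1,0.012,-0.002,0.03,-0.004,0.008,-0.003,1,0.01,-0.002,0.035,0,0,0,1,0,0,0.035,0,0,0,1,0,0,0.03,0,0,0,1,0,0,0.015,0,0,0,1,0,0,0.008,0,0,0,1,0,0,0,0,0,0,1]

```text
t: 21.47
ee_pos: [0.437, -0.234, 0.0479]
eef_rot: [-1.88, 2.513, -0.013]
force: [-0.3, -0.6, 0.2]
gripper_width: 0.0854
```

```bash
python3 -c "
from h import *
goto(.4356,-.2323,.0145,-107.4)"
```

```text
t 21.47 pos [ 0.437  -0.234   0.0479] yawx -106.4 tilt(x,y of tool z) [ 0.007 -0.005] q7 2.37 w 0.0854 f [-0.3 -0.6  0.2]
shift [-0.0013  0.0021  0.0334] turn z 0.017 level turn xy [-0.009 -0.003]
```

Call:
step_arm:
  commands: [-0.001,0.001,0.012,-0.005,-0.002,0.01,1,0,0.001,0.012,-0.004,-0.001,0.008,1,0,0,0.006,0,0,0,1,0,0,0.002,0,0,0,1,0,0,0,0,0,0,-1,0,0,0,0,0,0,-1,0,0,0,0,0,0,-1,0,0,0,0,0,0,-1,0,0,0,0,0,0,-1]
  newtons: 80

```text
t: 22.22
ee_pos: [0.4398, -0.2326, 0.0208]
eef_rot: [-1.863, 2.525, -0.012]
force: [-0.1, 0.4, -0.1]
gripper_width: 0.0382
```

```bash
python3 -c "
from h import *
goto(.4356,-.2323,.0145,-107.4)"
```

```text
t 22.22 pos [ 0.4398 -0.2326  0.0208] yawx -107.1 tilt(x,y of tool z) [ 0.007 -0.004] q7 2.31 w 0.0382 f [-0.1  0.4 -0.1]
shift [0.0009 0.0041 0.0063] turn z 0.004 level turn xy [-0.008 -0.002]
```

Call:
step_arm:
  commands: [0,0,0,0,0,0,0.3,0,0,0.003,-0.004,0,0,0.3,0,0,0.005,-0.004,0,0,0.3,0,0,0.004,0,0,0,0.3,0,0,0,0,0,0,-1,0,0,0,0,0,0,-1,0,0,0,0,0,0,-1,0,0,0,0,0,0,-1]

```text
t: 22.88
ee_pos: [0.441, -0.2334, 0.0101]
eef_rot: [1.864, -2.526, 0.008]
force: [1.0, -0.5, -0.8]
gripper_width: 0.0384
```

Call:
step_arm:
  commands: [0,0,-0.02,0,0,0,-1,0,0,-0.035,0,0,0,-1,0,0,-0.04,0,0,0,-1,0,0,-0.04,0,0,-0.09,-1,0,0,-0.04,0,0,-0.09,-1,0,0,-0.01,0,0,-0.085,-1,-0.025,-0.005,0,0,0,0,-1,-0.036,-0.01,0,0,0,0,-1,-0.036,-0.01,0,0,0,0,-1,-0.036,-0.01,0,0,0,0,-1,-0.036,-0.01,0,0,0,0,-1,-0.036,-0.01,0,0,0,0,-1]

```text
t: 23.88
ee_pos: [0.4987, -0.0319, 0.1966]
eef_rot: [2.171, -2.26, -0.013]
force: [0.7, 0.1, -1.5]
gripper_width: 0.0387
```

Call:
step_arm:
  commands: [-0.036,-0.01,0,0,0,0,-1,-0.036,-0.01,0,0,0,0,-1,-0.036,-0.01,0,0,0,0,-1,-0.036,-0.01,0,0,0,0,-1,-0.036,-0.01,0,0,0,0,-1,-0.036,-0.01,0,0,0,0,-1,-0.03,-0.01,0,0,0,0,-1,-0.02,-0.01,0,0,0,0,-1,-0.01,-0.005,0,0,0,0,-1,0,0,0,0,0,0,-1]

```text
t: 24.72
ee_pos: [0.5942, 0.2633, 0.1872]
eef_rot: [2.177, -2.245, -0.024]
force: [-1.2, -0.6, -1.0]
gripper_width: 0.0386
```

```bash
cat > post.py <<'E'
from h import *
import sys
d=snap('wrist'); save(d,sys.argv[1]); np.save(sys.argv[1]+'s.npy',np.r_[d['s']['ee_pos'],d['s']['eef_rot']])
goto(*map(float,sys.argv[2:6]))
E
python3 post.py w9 .6006 .2797 .09 -91.7; python3 held.py w9 .0159; python3 studs2.py w9
```

```text
t 24.77 pos [0.5937 0.2622 0.187 ] yawx -91.8 tilt(x,y of tool z) [-0.022  0.   ] q7 2.09 w 0.0385 f [-0.9  0.5 -1.3]
shift [-0.0178 -0.0085  0.0968] turn z -0.002 level turn xy [ 0.022 -0.001]
med 54.0 min 36
0.85 [([234.9, 213.5], [33, 18, 545], [0.0324, -0.009]), ([251.3, 249.5], [24, 23, 395], [0.0147, -0.0021]), ([254.4, 296.4], [28, 19, 394], [-0.0129, -0.0007])]
0.8 [([233.4, 213.3], [31, 18, 466], [0.0325, -0.0096]), ([249.3, 249.9], [19, 23, 265], [0.0145, -0.003]), ([254.2, 296.4], [26, 18, 355], [-0.0128, -0.0008])]
0.75 []
0.7 []
stud [244.9  92.2] 100 [0.598 0.182] [0.5979 0.182 ]
stud [346.  95.] 99 [0.5086 0.1847] [0.5099 0.1846]
stud [245.2 124. ] 104 [0.5987 0.2098] [0.5986 0.2093]
stud [344.5 125.5] 95 [0.5095 0.2124] [0.5108 0.2119]
stud [245.7 190.8] 104 [0.6006 0.2713] [0.6005 0.2699]
stud [343.5 194. ] 35 [0.5071 0.2782] [0.5084 0.2767]
```

Call:
step_arm:
  commands: [-0.012,-0.005,0.015,0.011,0,0,-1,-0.01,-0.004,0.025,0.011,0,0,-1,-0.006,-0.002,0.025,0,0,0,-1,-0.002,0,0.015,0,0,0,-1,0,0,0.01,0,0,0,-1,0,0,0,0,0,0,-1]

```text
t: 25.27
ee_pos: [0.6054, 0.2849, 0.0916]
eef_rot: [2.177, -2.258, 0.007]
force: [-0.5, -0.9, -1.7]
gripper_width: 0.0389
```

```bash
python3 -c "
from h import *
goto(.6012,.2862,.07,-91.7)"
```

```text
t 25.27 pos [0.6054 0.2849 0.0916] yawx -92.1 tilt(x,y of tool z) [-0.    -0.006] q7 1.99 w 0.0389 f [-0.5 -0.9 -1.7]
shift [-0.0013  0.0043  0.0216] turn z -0.007 level turn xy [-0.    -0.006]
```

Call:
step_arm:
  commands: [-0.001,0.003,0,0,-0.003,-0.004,-1,0,0.002,0.004,0,-0.003,-0.003,-1,0,0,0.003,0,0,0,-1,0,0,0,0,0,0,-1]

```text
t: 25.6
ee_pos: [0.6009, 0.2832, 0.0861]
eef_rot: [-2.185, 2.256, -0.002]
force: [0.1, -0.5, -0.2]
gripper_width: 0.0388
```

```bash
python3 -c "
from h import *
goto(.6012,.2862,.07,-91.7)"
```

```text
t 25.60 pos [0.6009 0.2832 0.0861] yawx -91.8 tilt(x,y of tool z) [ 0.001 -0.   ] q7 1.98 w 0.0388 f [ 0.1 -0.5 -0.2]
shift [-0.003  -0.0002  0.0161] turn z -0.002 level turn xy [-0.001 -0.   ]
```

Call:
step_arm:
  commands: [-0.003,0,0.003,0,0,0,-1,-0.001,0,0.004,0,0,0,-1,0,0,0.002,0,0,0,-1]

```text
t: 25.85
ee_pos: [0.6022, 0.2875, 0.0788]
eef_rot: [-2.181, 2.255, -0.004]
force: [-0.4, 0.5, -1.7]
gripper_width: 0.0388
```

```bash
python3 -c "
from h import *
goto(.6012,.2862,.07,-91.7)"
```

```text
t 25.85 pos [0.6022 0.2875 0.0788] yawx -91.9 tilt(x,y of tool z) [0.005 0.001] q7 1.97 w 0.0388 f [-0.4  0.5 -1.7]
shift [0.0014 0.001  0.0088] turn z -0.004 level turn xy [-0.005  0.001]
```

Call:
step_arm:
  commands: [0.001,0.001,0.003,-0.002,0,0,-1,0,0,0.003,-0.002,0,0,-1]

```text
t: 26.02
ee_pos: [0.6013, 0.2871, 0.0728]
eef_rot: [-2.183, 2.256, -0.0]
force: [-0.5, -4.7, 5.5]
gripper_width: 0.0387
```

Call:
step_arm:
  commands: [0.001,0,0.003,0,0,0,-1]

```text
t: 26.1
ee_pos: [0.6016, 0.2866, 0.0703]
eef_rot: [-2.183, 2.255, -0.0]
force: [0.0, 0.6, 7.8]
gripper_width: 0.0389
```

Call:
step_arm:
  commands: [0.001,0,0.003,0,0,0,-1]

```text
t: 26.18
ee_pos: [0.6018, 0.2865, 0.068]
eef_rot: [-2.181, 2.254, 0.0]
force: [-0.2, 0.4, 4.3]
gripper_width: 0.0387
```

Call:
step_arm:
  commands: [0.001,0,0.003,0,0,0,-1]

```text
t: 26.27
ee_pos: [0.602, 0.2864, 0.0655]
eef_rot: [-2.18, 2.252, 0.001]
force: [-1.1, 1.0, 4.5]
gripper_width: 0.0388
```

Call:
step_arm:
  commands: [0.002,0,0.002,0,0,0,-1]

```text
t: 26.35
ee_pos: [0.6019, 0.2863, 0.065]
eef_rot: [-2.179, 2.249, 0.003]
force: [-3.2, 2.0, 18.8]
gripper_width: 0.0388
```

Call:
step_arm:
  commands: [0.005,0,0.001,0,0,0,-1,0.004,0,0,0,0,0,-1]

```text
t: 26.52
ee_pos: [0.6017, 0.2811, 0.0655]
eef_rot: [-2.178, 2.242, 0.008]
force: [0.7, 1.9, -3.1]
gripper_width: 0.0384
```

Call:
step_arm:
  commands: [0.003,0,0,0,0,0,-1,0.002,0,0,0,0,0,-1]

```text
t: 26.68
ee_pos: [0.6015, 0.2787, 0.0656]
eef_rot: [-2.176, 2.237, 0.013]
force: [1.5, 8.7, -2.0]
gripper_width: 0.0386
```

Call:
step_arm:
  commands: [0,0,0,0,0,0,1,0,0,0,0,0,0,1,0,0,0,0,0,0,1,0,0,-0.015,0,0,0,1,0,0,-0.03,0,0,0,1,0,0,-0.04,0,0,0,1,0.02,0,-0.04,0,0,0,1,0.03,0,-0.02,0,0,0,1,0,0,0,0,0,0,1]

```text
t: 27.43
ee_pos: [0.5971, 0.223, 0.2132]
eef_rot: [-2.187, 2.243, 0.013]
force: [1.2, 0.3, -0.8]
gripper_width: 0.085
```

```bash
python3 post.py w10 .555 .235 .2 -91.7; python3 studs2.py w10; python3 - <<'E'
from h import *
d=dict(np.load('w10.npz')); v=np.load('w10s.npy'); d['s']={'ee_pos':v[:3],'eef_rot':v[3:]}
C=wcloud(d); hsv=cv2.cvtColor(d['image'],cv2.COLOR_BGR2HSV); H,S,V=[hsv[...,i].astype(int) for i in range(3)]
m=((H>3)&(H<20)&(S>45)&(S<165)&(V<215)&(C[...,2]>.07)&(C[...,2]<.1)&(C[...,1]>.1)&(C[...,1]<.34)).astype(np.uint8)
n,l,s,c=cv2.connectedComponentsWithStats(m)
for i in range(1,n):
    if s[i,4]>100: P=C[l==i]; print(s[i,4],P.mean(0).round(4),np.percentile(P[:,2],[5,50,95]).round(4))
E
```

```text
t 27.48 pos [0.5963 0.2258 0.2125] yawx -91.3 tilt(x,y of tool z) [0.    0.015] q7 2.15 w 0.0857 f [ 0.2  0.8 -0.1]
shift [-0.0081  0.0415  0.0126] turn z 0.006 level turn xy [0.    0.015]
stud [253.5 125.9] 87 [0.5977 0.1764] [0.5977 0.1758]
stud [344.3 128.1] 79 [0.5084 0.1789] [0.5096 0.1783]
stud [253.4 154. ] 89 [0.5986 0.2041] [0.5985 0.2031]
stud [342.5 155.4] 80 [0.509  0.2068] [0.5102 0.2058]
1571 [0.6044 0.2791 0.0813] [0.0746 0.0821 0.0833]
1664 [0.5148 0.2769 0.0799] [0.0729 0.0809 0.082 ]
```

View pics/w10.png

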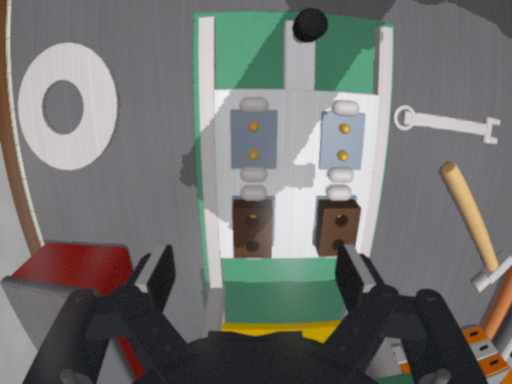

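Call:
step_arm:
  commands: [0,0,0,0,0,0.118,1,0,0,0,0,0,0.118,1,0,0,0,0,0,0.118,1,0,0,0,0,0,0.118,1,0,0,0,0,0,0.118,1,0,0,0,0,0,0.118,1,0,0,0,0,0,0.118,1,0,0,0,0,0,0.118,1,0,0,0,0,0,0.118,1,0,0,0,0,0,0.118,1,0,0,0,0,0,0.118,1,0,0,0,0,0,0.118,1]

```text
t: 28.48
ee_pos: [0.5906, 0.2275, 0.2126]
eef_rot: [0.112, -3.132, -0.02]
force: [-0.6, -0.8, 0.5]
gripper_width: 0.0855
```

Call:
step_arm:
  commands: [0,0,0,0,0,0.118,1,0,0,0,0,0,0.118,1,0,0,0,0,0,0.118,1,0,0,0,0,0,0.118,1,0,0,0,0,0,0.118,1,0,0,0,0,0,0.118,1,0,0,0,0,0,0.118,1,0,0,0,0,0,0.118,1,0,0,0,0,0,0.118,1,0,0,0,0,0,0.118,1,0,0,0,0,0,0.118,1,0,0,0,0,0,0.1,1]

```text
t: 29.48
ee_pos: [0.5821, 0.2334, 0.2097]
eef_rot: [-1.996, -2.395, 0.011]
force: [0.1, 0.1, -0.6]
gripper_width: 0.0859
```

```bash
python3 -c "
from h import *
goto(.474,-.157,.2,106)"
```

```text
t 29.48 pos [0.5821 0.2334 0.2097] yawx 100.4 tilt(x,y of tool z) [-0.023  0.01 ] q7 -0.38 w 0.0859 f [ 0.1  0.1 -0.6]
shift [-0.3647 -0.1765  0.0084] turn z -0.098 level turn xy [-0.021 -0.014]
```

Call:
step_arm:
  commands: [-0.02,-0.01,0,-0.01,-0.007,0,1,-0.033,-0.016,0,-0.01,-0.007,0,1,-0.033,-0.016,0,0,0,0,1,-0.033,-0.016,0,0,0,0,1,-0.033,-0.016,0,0,0,0,1,-0.033,-0.016,0,0,0,0,1,-0.033,-0.016,0,0,0,0,1,-0.033,-0.016,0,0,0,0,1,-0.033,-0.016,0,0,0,0,1,-0.033,-0.016,0,0,0,-0.05,1,-0.02,-0.01,0,0,0,-0.05,1,0,0,0,0,0,0,1]

```text
t: 30.48
ee_pos: [0.4712, -0.1311, 0.2053]
eef_rot: [-1.862, -2.514, 0.006]
force: [-0.5, 0.7, 0.0]
gripper_width: 0.0856
```

```bash
python3 pre.py w11
```

```text
lining c 0.4248 -0.3294  0.071 x 0.032 yaxis 84.0 z 0.025 px [178. 292.]
lining c 0.4749 -0.1532  0.058 x 0.039 yaxis 106.1 z 0.025 px [253. 189.]
target 0.4748900532722473 -0.15318715572357178 106.07131385803223
t 30.53 pos [ 0.4717 -0.1291  0.2053] yawx 106.9 tilt(x,y of tool z) [-0.012  0.006] q7 0.39 w 0.0853 f [ 0.2  0.6 -0.5]
shift [-0.0258 -0.0019  0.1931] turn z 0.014 level turn xy [-0.01  -0.009]
```

Call:
step_arm:
  commands: [-0.009,-0.001,0.015,-0.005,-0.005,0.007,1,-0.01,-0.001,0.03,-0.005,-0.004,0.007,1,-0.008,0,0.035,0,0,0,1,0,0,0.035,0,0,0,1,0,0,0.03,0,0,0,1,0,0,0.015,0,0,0,1,0,0,0.008,0,0,0,1,0,0,0,0,0,0,1]

```text
t: 31.2
ee_pos: [0.484, -0.1434, 0.033]
eef_rot: [1.88, 2.513, 0.016]
force: [0.2, 0.6, 0.5]
gripper_width: 0.0857
```

```bash
python3 -c "
from h import *
goto(.4746,-.1545,.011,106.1)"
```

```text
t 31.20 pos [ 0.484  -0.1434  0.033 ] yawx 106.4 tilt(x,y of tool z) [0.008 0.006] q7 0.30 w 0.0857 f [0.2 0.6 0.5]
shift [-0.0081 -0.0124  0.0219] turn z 0.005 level turn xy [ 0.01  -0.004]
```

Call:
step_arm:
  commands: [-0.005,-0.007,0,0.005,-0.002,0.003,1,-0.004,-0.006,0.003,0.005,-0.002,0.002,1,0,0,0.009,0,0,0,1,0,0,0.009,0,0,0,1,0,0,0.004,0,0,0,1,0,0,0,0,0,0,1]

```text
t: 31.7
ee_pos: [0.4763, -0.1556, 0.0097]
eef_rot: [1.884, 2.507, 0.002]
force: [0.1, 0.1, -1.1]
gripper_width: 0.0854
```

```bash
python3 -c "
from h import *
goto(.4746,-.1545,.010,106.1)"
```

```text
t 31.70 pos [ 0.4763 -0.1556  0.0097] yawx 106.2 tilt(x,y of tool z) [ 0.006 -0.002] q7 0.30 w 0.0854 f [ 0.1  0.1 -1.1]
shift [ 0.0015 -0.0014 -0.0003] turn z 0.001 level turn xy [0.005 0.004]
```

Call:
step_arm:
  commands: [0,0,0,0,0,0,-1,0,0,0,0,0,0,-1,0,0,0,0,0,0,-1,0,0,0,0,0,0,-1,0,0,0,0,0,0,-1]
  newtons: 80

```text
t: 32.12
ee_pos: [0.4768, -0.1557, 0.0104]
eef_rot: [1.883, 2.506, 0.003]
force: [-0.2, 0.3, -1.5]
gripper_width: 0.0388
```

Call:
step_arm:
  commands: [0,0,-0.02,0,0,0,-1,0,0,-0.035,0,0,0,-1,0,0,-0.04,0,0,0,-1,0,0,-0.04,0,0,0.1,-1,0,0,-0.03,0,0,0.1,-1,0,0,-0.01,0,0,0.1,-1,0.02,0.006,0,0,0,0,-1,0.032,0.01,0,0,0,0,-1,0.032,0.01,0,0,0,0,-1,0.032,0.01,0,0,0,0,-1,0.032,0.01,0,0,0,0,-1,0.032,0.01,0,0,0,0,-1]

```text
t: 33.12
ee_pos: [0.5364, 0.0198, 0.1956]
eef_rot: [2.272, 2.158, 0.001]
force: [1.3, -0.5, -1.5]
gripper_width: 0.0385
```

Call:
step_arm:
  commands: [0.032,0.01,0,0,0,0,-1,0.032,0.01,0,0,0,0,-1,0.032,0.01,0,0,0,0,-1,0.03,0.01,0,0,0,0,-1,0.02,0.01,0,0,0,0,-1,0.01,0.005,0,0,0,0,-1,0,0,0,0,0,0,-1,0,0,0,0,0,0,-1]

```text
t: 33.78
ee_pos: [0.5987, 0.1905, 0.1933]
eef_rot: [2.263, 2.175, 0.001]
force: [0.2, -0.1, -1.8]
gripper_width: 0.0389
```

```bash
python3 post.py w12 .598 .1902 .09 88.3; python3 held.py w12 .0163; python3 studs2.py w12
```

```text
t 33.83 pos [0.5986 0.1901 0.1933] yawx 87.7 tilt(x,y of tool z) [ 0.002 -0.002] q7 -0.51 w 0.0384 f [ 0.6  0.5 -1. ]
shift [ 0.0003 -0.0008  0.1033] turn z -0.011 level turn xy [0.002 0.002]
med 46.0 min 31
0.85 [([236.1, 213.4], [37, 18, 584], [0.0332, -0.0074]), ([253.2, 249.2], [28, 23, 487], [0.0158, -0.0002]), ([254.6, 296.0], [27, 19, 397], [-0.0114, 0.0005])]
0.8 [([230.5, 213.0], [24, 17, 286], [0.0335, -0.0097]), ([250.2, 250.0], [20, 21, 246], [0.0153, -0.0015]), ([253.9, 296.3], [26, 17, 279], [-0.0116, 0.0001])]
0.75 []
0.7 []
stud [251.4  67.1] 113 [0.6007 0.2947] [0.6007 0.2944]
stud [149.7  72.3] 62 [0.5087 0.2981] [0.5101 0.2977]
stud [251.9  98.9] 109 [0.6    0.2664] [0.6    0.2665]
stud [151.  103.4] 63 [0.5078 0.2691] [0.5093 0.2692]
stud [253.3 165.9] 100 [0.5987 0.2053] [0.5988 0.2063]
stud [159.3 167.7] 86 [0.5093 0.2078] [0.5107 0.2088]
stud [253.6 194.4] 102 [0.5979 0.1774] [0.5979 0.1788]
stud [162.4 195. ] 93 [0.5086 0.1802] [0.51   0.1816]
```

Call:
step_arm:
  commands: [0,0,0.015,0.001,0.001,-0.006,-1,0,0,0.03,0,0,-0.005,-1,0,0,0.03,0,0,0,-1,0,0,0.015,0,0,0,-1,0,0,0.006,0,0,0,-1,0,0,0,0,0,0,-1]

```text
t: 34.33
ee_pos: [0.599, 0.1769, 0.097]
eef_rot: [2.262, 2.169, -0.001]
force: [1.5, 0.9, -1.2]
gripper_width: 0.0389
```

```bash
python3 -c "
from h import *
goto(.5983,.1892,.07,88.3)"
```

```text
t 34.33 pos [0.599  0.1769 0.097 ] yawx 87.6 tilt(x,y of tool z) [ 0.005 -0.006] q7 -0.53 w 0.0389 f [ 1.5  0.9 -1.2]
shift [ 0.0124 -0.0013  0.0269] turn z -0.012 level turn xy [0.005 0.006]
```

Call:
step_arm:
  commands: [0.007,-0.001,0.002,0.003,0.003,-0.008,-1,0.006,0,0.004,0.002,0.003,-0.006,-1,0.001,0,0.003,0,0,0,-1,0,0,0,0,0,0,-1]

```text
t: 34.67
ee_pos: [0.6002, 0.1898, 0.0908]
eef_rot: [2.253, 2.186, 0.005]
force: [0.5, -0.3, -2.2]
gripper_width: 0.0386
```

```bash
python3 -c "
from h import *
goto(.5983,.1892,.07,88.3)"
```

```text
t 34.67 pos [0.6002 0.1898 0.0908] yawx 88.3 tilt(x,y of tool z) [0.004 0.001] q7 -0.53 w 0.0386 f [ 0.5 -0.3 -2.2]
shift [-0.0007 -0.0019  0.0208] turn z -0.001 level turn xy [ 0.004 -0.001]
```

Call:
step_arm:
  commands: [0,-0.002,0.005,0.002,0,0,-1,0,-0.001,0.005,0.002,0,0,-1,0,0,0.003,0,0,0,-1]

```text
t: 34.92
ee_pos: [0.5982, 0.1912, 0.079]
eef_rot: [2.253, 2.188, 0.007]
force: [-0.0, -0.0, -1.9]
gripper_width: 0.0385
```

```bash
python3 -c "
from h import *
goto(.5983,.1892,.07,88.3)"
```

```text
t 34.92 pos [0.5982 0.1912 0.079 ] yawx 88.3 tilt(x,y of tool z) [0.003 0.003] q7 -0.53 w 0.0385 f [-0.  -0.  -1.9]
shift [-0.0021  0.0001  0.009 ] turn z 0.0 level turn xy [ 0.003 -0.003]
```

Call:
step_arm:
  commands: [-0.002,0,0.003,0,0,0,-1,-0.001,0,0.003,0,0,0,-1]

```text
t: 35.08
ee_pos: [0.5982, 0.1889, 0.0727]
eef_rot: [2.253, 2.189, 0.008]
force: [-0.0, 4.6, 5.9]
gripper_width: 0.0391
```

Call:
step_arm:
  commands: [0,0,0.003,0,0,0,-1]

```text
t: 35.17
ee_pos: [0.5988, 0.1897, 0.0703]
eef_rot: [2.252, 2.19, 0.012]
force: [-0.8, 0.9, 7.1]
gripper_width: 0.0387
```

Call:
step_arm:
  commands: [-0.001,0,0.003,0,0,0,-1]

```text
t: 35.25
ee_pos: [0.5992, 0.1893, 0.0677]
eef_rot: [2.252, 2.19, 0.014]
force: [-1.6, 1.3, 4.6]
gripper_width: 0.0388
```

Call:
step_arm:
  commands: [-0.001,0,0.003,0,0,0,-1]

```text
t: 35.33
ee_pos: [0.5992, 0.1891, 0.0652]
eef_rot: [2.252, 2.19, 0.016]
force: [-8.2, 4.6, 31.1]
gripper_width: 0.0387
```

Call:
step_arm:
  commands: [-0.003,0,0,0,0,0,-1,-0.003,0,0,0,0,0,-1]

```text
t: 35.5
ee_pos: [0.5991, 0.1881, 0.0659]
eef_rot: [-2.246, -2.192, -0.025]
force: [0.2, 9.0, -3.8]
gripper_width: 0.0388
```

Call:
step_arm:
  commands: [0,0,0,0,0,0,1,0,0,0,0,0,0,1,0,0,0,0,0,0,1,0,0,-0.015,0,0,0,1,0,0,-0.03,0,0,0,1,0,0,-0.04,0,0,0,1,-0.015,-0.005,-0.04,0,0,0,1,-0.03,-0.01,-0.01,0,0,0,1,-0.036,-0.011,0,0,0,0,1,-0.036,-0.011,0,0,0,0,1,-0.036,-0.011,0,0,0,0,1,-0.036,-0.011,0,0,0,0,1]

```text
t: 36.5
ee_pos: [0.5343, -0.0016, 0.2017]
eef_rot: [-2.235, -2.205, -0.024]
force: [0.5, -0.5, 0.2]
gripper_width: 0.0855
```

Call:
step_arm:
  commands: [-0.036,-0.011,0,0,0,0,1,-0.036,-0.011,0,0,0,0,1,-0.036,-0.011,0,0,0,0,1,-0.036,-0.011,0,0,0,0,1,-0.036,-0.011,0,0,0,0,1,-0.036,-0.011,0,0,0,0,1,-0.036,-0.011,0,0,0,0,1,-0.02,-0.005,0,0,0,0.11,1,0,0,0,0,0,0.11,1,0,0,0,0,0,0.11,1,0,0,0,0,0,0.1,1,0,0,0,0,0,0,1]

```text
t: 37.5
ee_pos: [0.4304, -0.3046, 0.1983]
eef_rot: [2.691, 1.615, 0.007]
force: [0.9, -0.1, -0.6]
gripper_width: 0.085
```

```bash
python3 pre.py w13
```

```text
lining c 0.4143 -0.3318  0.059 x 0.039 yaxis 64.4 z 0.025 px [253. 198.]
target 0.4143155515193939 -0.33181625604629517 64.36934661865234
t 37.55 pos [ 0.4303 -0.3046  0.1982] yawx 62.3 tilt(x,y of tool z) [ 0.005 -0.   ] q7 0.07 w 0.0855 f [-0.7 -0.1  0.1]
shift [-0.032  -0.0023  0.1862] turn z -0.037 level turn xy [ 0.004 -0.002]
```

Call:
step_arm:
  commands: [-0.01,-0.001,0.015,0.002,0,-0.018,1,-0.012,-0.001,0.03,0.002,0,-0.018,1,-0.01,0,0.035,0,0,0,1,0,0,0.035,0,0,0,1,0,0,0.03,0,0,0,1,0,0,0.015,0,0,0,1,0,0,0.005,0,0,0,1,0,0,0,0,0,0,1]

```text
t: 38.22
ee_pos: [0.4179, -0.3339, 0.0294]
eef_rot: [2.622, 1.719, 0.009]
force: [0.2, -0.3, -0.2]
gripper_width: 0.0849
```

```bash
python3 -c "
from h import *
goto(.4143,-.3318,.010,64.4)"
```

```text
t 38.22 pos [ 0.4179 -0.3339  0.0294] yawx 66.5 tilt(x,y of tool z) [ 0.009 -0.003] q7 0.16 w 0.0849 f [ 0.2 -0.3 -0.2]
shift [ 0.0005 -0.0043  0.0194] turn z 0.037 level turn xy [ 0.009 -0.001]
```

Call:
step_arm:
  commands: [0,-0.002,0.006,0.004,0,0.02,1,0,-0.002,0.008,0.004,0,0.016,1,0,0,0.006,0,0,0,1,0,0,0.001,0,0,0,1,0,0,0,0,0,0,-1,0,0,0,0,0,0,-1,0,0,0,0,0,0,-1,0,0,0,0,0,0,-1,0,0,0,0,0,0,-1]
  newtons: 80

```text
t: 38.97
ee_pos: [0.4172, -0.3336, 0.0118]
eef_rot: [2.65, 1.674, 0.007]
force: [0.6, 0.3, -1.2]
gripper_width: 0.0388
```

```bash
python3 -c "
from h import *
goto(.4143,-.3318,.010,64.4)"
```

```text
t 38.97 pos [ 0.4172 -0.3336  0.0118] yawx 64.6 tilt(x,y of tool z) [ 0.007 -0.004] q7 0.14 w 0.0388 f [ 0.6  0.3 -1.2]
shift [ 0.0004 -0.0034  0.0018] turn z 0.003 level turn xy [0.008 0.   ]
```

Call:
step_arm:
  commands: [0,0,-0.02,0,0,0,-1,0,0,-0.035,0,0,0,-1,0,0,-0.04,0,0,-0.1,-1,0,0,-0.04,0,0,-0.1,-1,0,0,-0.03,0,0,-0.1,-1,0,0,-0.01,0,0,-0.1,-1,0.02,0.005,0,0,0,0,-1,0.036,0.005,0,0,0,0,-1,0.036,0.005,0,0,0,0,-1,0.036,0.005,0,0,0,0,-1,0.036,0.005,0,0,0,0,-1,0.036,0.005,0,0,0,0,-1]

```text
t: 39.97
ee_pos: [0.4494, -0.1374, 0.1961]
eef_rot: [2.256, 2.165, -0.003]
force: [0.8, 0.7, -1.2]
gripper_width: 0.0385
```

Call:
step_arm:
  commands: [0.036,0.005,0,0,0,0,-1,0.036,0.005,0,0,0,0,-1,0.036,0.005,0,0,0,0,-1,0.036,0.005,0,0,0,0,-1,0.036,0.005,0,0,0,0,-1,0.036,0.005,0,0,0,0,-1,0.036,0.005,0,0,0,0,-1,0.036,0.005,0,0,0,0,-1,0.02,0.005,0,0,0,0,-1,0.01,0.002,0,0,0,0,-1,0,0,0,0,0,0,-1,0,0,0,0,0,0,-1]

```text
t: 40.97
ee_pos: [0.507, 0.2025, 0.1939]
eef_rot: [2.245, 2.176, 0.002]
force: [-0.3, -0.7, -1.1]
gripper_width: 0.039
```

```bash
python3 post.py w14 .509 .193 .09 88.3; python3 held.py w14 .0142; python3 studs2.py w14
```

```text
t 41.02 pos [0.507  0.2021 0.1939] yawx 88.1 tilt(x,y of tool z) [ 0.011 -0.01 ] q7 -0.64 w 0.0386 f [-0.7 -0.5 -0.8]
shift [-0.0081  0.0011  0.104 ] turn z -0.003 level turn xy [0.012 0.009]
med 48.0 min 31
0.85 [([235.7, 217.0], [34, 21, 622], [0.0306, -0.0077]), ([253.0, 253.0], [28, 24, 448], [0.0125, -0.0003]), ([254.5, 298.9], [28, 19, 392], [-0.0151, 0.0004])]
0.8 [([233.5, 217.1], [32, 19, 495], [0.0306, -0.0086]), ([251.3, 252.9], [23, 22, 327], [0.0125, -0.001]), ([254.4, 298.9], [26, 17, 341], [-0.0151, 0.0004])]
0.75 []
0.7 []
stud [253.7  76.5] 102 [0.511  0.2972] [0.511  0.2971]
stud [253.5 108.3] 110 [0.51   0.2689] [0.51   0.2692]
stud [356.3 112.1] 37 [0.6045 0.2653] [0.603  0.2656]
stud [254.1 174.4] 102 [0.5086 0.2079] [0.5086 0.2091]
stud [254.3 201.3] 83 [0.5079 0.1811] [0.5079 0.1827]
```

View pics/w14.png

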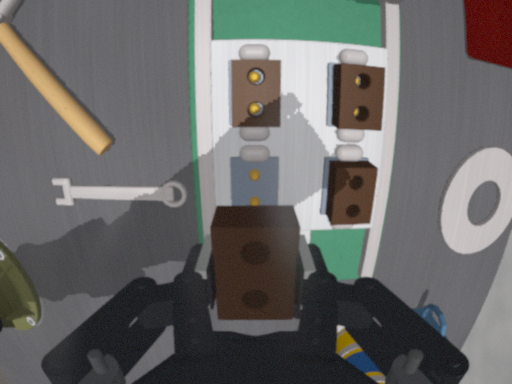

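Call:
step_arm:
  commands: [0,0,0.015,0.006,0.005,-0.002,-1,0,0,0.03,0.006,0.004,-0.001,-1,0.002,0,0.03,0,0,0,-1,0.001,0,0.015,0,0,0,-1,0,0,0.008,0,0,0,-1,0,0,0,0,0,0,-1]

```text
t: 41.52
ee_pos: [0.5096, 0.1906, 0.0951]
eef_rot: [2.266, 2.166, -0.001]
force: [-1.0, -0.5, -1.5]
gripper_width: 0.0386
```

```bash
python3 -c "
from h import *
goto(.5082,.1952,.07,88.3)"
```

```text
t 41.52 pos [0.5096 0.1906 0.0951] yawx 87.4 tilt(x,y of tool z) [ 0.004 -0.006] q7 -0.67 w 0.0386 f [-1.  -0.5 -1.5]
shift [ 0.0047 -0.0017  0.025 ] turn z -0.016 level turn xy [0.004 0.005]
```

Call:
step_arm:
  commands: [0.003,-0.001,0.003,0.002,0.003,-0.009,-1,0.002,-0.001,0.005,0.002,0.002,-0.008,-1,0,0,0.004,0,0,0,-1,0,0,0,0,0,0,-1]

```text
t: 41.85
ee_pos: [0.5094, 0.1931, 0.0849]
eef_rot: [2.254, 2.185, 0.004]
force: [0.7, 0.1, -1.7]
gripper_width: 0.0386
```

```bash
python3 -c "
from h import *
goto(.5082,.1952,.07,88.3)"
```

```text
t 41.85 pos [0.5094 0.1931 0.0849] yawx 88.2 tilt(x,y of tool z) [ 0.003 -0.   ] q7 -0.67 w 0.0386 f [ 0.7  0.1 -1.7]
shift [ 0.0021 -0.0013  0.0149] turn z -0.001 level turn xy [0.003 0.   ]
```

Call:
step_arm:
  commands: [0.002,-0.001,0.002,0,0,0,-1,0,0,0.004,0,0,0,-1]

```text
t: 42.02
ee_pos: [0.5094, 0.1957, 0.0801]
eef_rot: [2.253, 2.184, 0.008]
force: [-0.8, -0.3, -1.1]
gripper_width: 0.0387
```

```bash
python3 -c "
from h import *
goto(.5082,.1952,.07,88.3)"
```

```text
t 42.02 pos [0.5094 0.1957 0.0801] yawx 88.2 tilt(x,y of tool z) [0.006 0.001] q7 -0.68 w 0.0387 f [-0.8 -0.3 -1.1]
shift [-0.0006 -0.0013  0.0101] turn z -0.002 level turn xy [ 0.006 -0.001]
```

Call:
step_arm:
  commands: [0,-0.001,0.003,0.003,0,0,-1,-0.001,0,0.003,0.002,0,0,-1]

```text
t: 42.18
ee_pos: [0.5085, 0.1956, 0.074]
eef_rot: [2.254, 2.188, 0.004]
force: [0.4, 0.3, -0.4]
gripper_width: 0.0384
```

Call:
step_arm:
  commands: [0,0,0.003,0,0,0,-1]

```text
t: 42.27
ee_pos: [0.5089, 0.1957, 0.0713]
eef_rot: [2.254, 2.187, 0.006]
force: [-1.4, -0.6, 8.1]
gripper_width: 0.0385
```

Call:
step_arm:
  commands: [-0.001,0,0.003,0,0,0,-1]

```text
t: 42.35
ee_pos: [0.5093, 0.1951, 0.0686]
eef_rot: [2.253, 2.187, 0.007]
force: [-0.9, 0.3, 3.8]
gripper_width: 0.0393
```

Call:
step_arm:
  commands: [-0.001,0,0.003,0,0,0,-1]

```text
t: 42.43
ee_pos: [0.5094, 0.1948, 0.0663]
eef_rot: [2.253, 2.188, 0.009]
force: [-15.6, -2.4, 56.5]
gripper_width: 0.0387
```

Call:
step_arm:
  commands: [-0.003,0,-0.001,0,0,0,-1,-0.003,0,0,0,0,0,-1]

```text
t: 42.6
ee_pos: [0.5092, 0.1938, 0.0676]
eef_rot: [-2.248, -2.191, -0.019]
force: [-0.8, 10.2, -1.7]
gripper_width: 0.0385
```

Call:
step_arm:
  commands: [0,0,0,0,0,0,1,0,0,0,0,0,0,1,0,0,0,0,0,0,1,0,0,-0.015,0,0,0,1,0,0,-0.03,0,0,0,1,0,0,-0.04,0,0,0,1,-0.015,0.005,-0.04,0,0,0,1,-0.03,0.01,-0.02,0,0,0,1,-0.035,0.01,0,0,0,0,1,-0.035,0.01,0,0,0,0,1,-0.03,0.005,0,0,0,0,1,-0.01,0,0,0,0,0,1]

```text
t: 43.6
ee_pos: [0.5454, 0.0318, 0.2167]
eef_rot: [-2.241, -2.201, -0.012]
force: [-0.2, 0.1, 1.2]
gripper_width: 0.0852
```

Call:
step_arm:
  commands: [0,0,0,0,0,-0.119,-1,0,0,0,0,0,-0.119,-1,0,0,0,0,0,-0.119,-1,0,0,0,0,0,-0.119,-1,0,0,0,0,0,-0.119,-1,0,0,0,0,0,-0.119,-1,0,0,0,0,0,-0.119,-1,0,0,0,0,0,-0.119,-1,0,0,0,0,0,-0.119,-1,0,0,0,0,0,-0.119,-1,0,0,0,0,0,-0.119,-1,0,0,0,0,0,-0.119,-1]

```text
t: 44.6
ee_pos: [0.5421, 0.022, 0.2137]
eef_rot: [-0.174, -3.134, 0.004]
force: [-0.8, 0.5, -0.5]
gripper_width: -0.0002
```

Call:
step_arm:
  commands: [0,0,0,0,0,-0.119,-1,0,0,0,0,0,-0.119,-1,0,0,0,0,0,-0.119,-1,0,0,0,0,0,-0.119,-1,0,0,0,0,0,-0.119,-1,0,0,0,0,0,-0.119,-1,0,0,0,0,0,-0.119,-1,0,0,0,0,0,-0.119,-1,0,0,0,0,0,-0.119,-1,0,0,0,0,0,-0.119,-1,0,0,0,0,0,-0.119,-1,0,0,0,0,0,-0.119,-1]

```text
t: 45.6
ee_pos: [0.5387, 0.0193, 0.2102]
eef_rot: [2.0, -2.405, 0.0]
force: [-0.2, -0.3, 0.5]
gripper_width: -0.0001
```

```bash
cat > home.py <<'E'
from h import *
import sys
f=sys.argv[1]; goto(.5496,.045,.15,-91.7); d=snap('wrist'); save(d,f)
C=wcloud(d); hsv=cv2.cvtColor(d['image'],cv2.COLOR_BGR2HSV); H,S,V=[hsv[...,i].astype(int) for i in range(3)]
m=((H>3)&(H<20)&(S>45)&(S<165)&(V<215)&(C[...,2]>.07)&(C[...,2]<.1)&(C[...,1]>.1)&(C[...,1]<.5)&(abs(C[...,0]-.555)<.1)).astype(np.uint8)
n,l,s,c=cv2.connectedComponentsWithStats(m)
for i in range(1,n):
    if s[i,4]>100: P=C[l==i]; print(s[i,4],P.mean(0).round(4),np.percentile(P[:,2],[5,50,95]).round(4))
k=(C[...,2]>.095)&(C[...,2]<.125)&(abs(C[...,0]-.553)<.03)&(C[...,1]<.36)&(C[...,1]>.05)&(d['image'].max(2)<110); print('knob',k.sum(),np.median(C[k],0),C[k].min(0),C[k].max(0))
E
python3 home.py w15
```

```text
t 45.60 pos [0.5387 0.0193 0.2102] yawx -100.5 tilt(x,y of tool z) [-0.01  -0.009] q7 2.27 w -0.0001 f [-0.2 -0.3  0.5]
shift [-0.0279 -0.0065  0.0599] turn z -0.154 level turn xy [ 0.009 -0.011]
  return _methods._mean(a, axis=axis, dtype=dtype,
  ret = um.true_divide(
Traceback (most recent call last):
  File "home.py", line 9, in <module>
    k=(C[...,2]>.095)&(C[...,2]<.125)&(abs(C[...,0]-.553)<.03)&(C[...,1]<.36)&(C[...,1]>.05)&(d['image'].max(2)<110); print('knob',k.sum(),np.median(C[k],0),C[k].min(0),C[k].max(0))
                                                                                                                                                             ~~~~~~~~^^^
ValueError: zero-size array to reduction operation minimum which has no identity
```

View pics/w15.png

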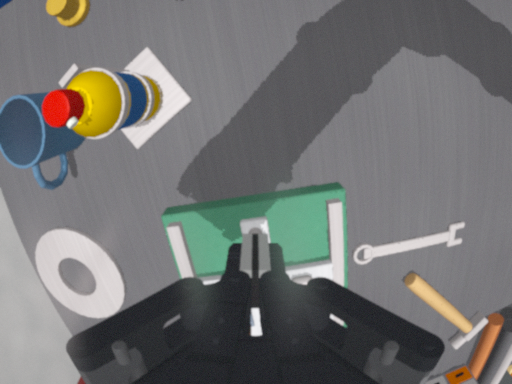

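```bash
python3 - <<'E'
from h import *
d=snap('top'); save(d,'top2'); C=cloud(d)
hsv=cv2.cvtColor(d['image'],cv2.COLOR_BGR2HSV); H,S,V=[hsv[...,i].astype(int) for i in range(3)]
m=((H>3)&(H<20)&(S>45)&(S<165)&(V<215)&(C[...,2]>.065)&(C[...,2]<.1)&(C[...,1]>.1)&(C[...,1]<.5)&(abs(C[...,0]-.555)<.1)).astype(np.uint8)
n,l,s,c=cv2.connectedComponentsWithStats(m)
for i in range(1,n):
    if s[i,4]>50: P=C[l==i]; print(s[i,4],P.mean(0).round(4),np.percentile(P[:,2],[10,50,90]).round(4))
k=(C[...,2]>.1)&(C[...,2]<.125)&(abs(C[...,0]-.553)<.03)&(abs(C[...,1]-.083)<.03)&(d['image'].max(2)<110); print('knob',k.sum(),np.median(C[k],0) if k.any() else '')
cv2.imwrite('pics/c16.png',cv2.resize(d['image'][110:260,60:320],(780,450),interpolation=cv2.INTER_CUBIC))
E
```

```text
188 [0.599  0.2791 0.0811] [0.0766 0.081  0.0857]
186 [0.5962 0.1886 0.081 ] [0.0769 0.0812 0.0851]
197 [0.5096 0.2817 0.0796] [0.0741 0.0801 0.0843]
193 [0.506  0.1917 0.0806] [0.0747 0.0813 0.0863]
knob 52 [0.5467079  0.08654133 0.11281555]
```

View pics/c16.png

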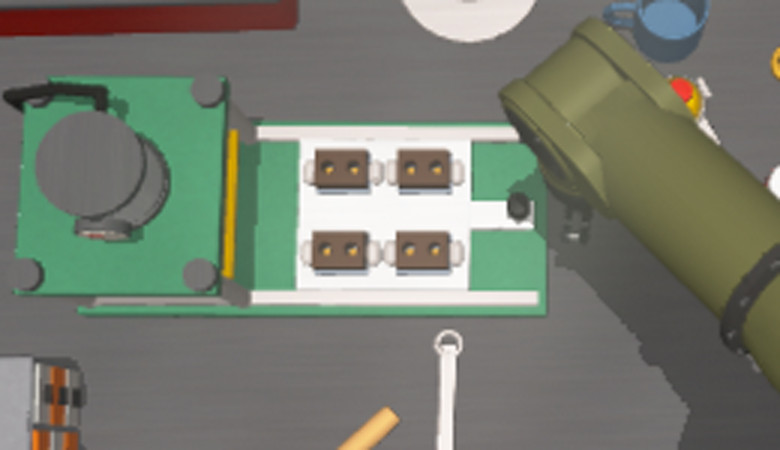

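Call:
step_arm:
  commands: [-0.005,-0.002,0.01,0.004,-0.005,-0.075,-1,-0.005,-0.003,0.02,0.004,-0.005,-0.075,-1,0,-0.006,0.025,0,0,0,-1,0,0,0.025,0,0,0,-1,0,0,0.02,0,0,0,-1,0,0,0.01,0,0,0,-1,0,0,0,0,0,0,-1]

```text
t: 46.28
ee_pos: [0.5519, 0.0278, 0.0958]
eef_rot: [2.148, -2.292, 0.0]
force: [0.3, 0.1, 0.5]
gripper_width: -0.0
```

```bash
python3 -c "
from h import *
goto(.5496,.05,.09,-91.7)"
```

```text
t 46.28 pos [0.5519 0.0278 0.0958] yawx -93.7 tilt(x,y of tool z) [-0. -0.] q7 2.22 w -0.0000 f [0.3 0.1 0.5]
shift [-0.022   0.0037  0.0058] turn z -0.035 level turn xy [ 0. -0.]
```

Call:
step_arm:
  commands: [-0.008,0.003,0.002,0,0,-0.018,-1,-0.008,0.001,0.002,0,0,-0.017,-1,-0.006,0,0,0,0,0,-1,-0.006,0,0,0,0,0,-1,-0.006,0,0,0,0,0,-1]

```text
t: 46.7
ee_pos: [0.5502, 0.0645, 0.0945]
eef_rot: [-2.184, 2.257, -0.005]
force: [0.4, -3.3, -2.4]
gripper_width: 0.0001
```

```bash
python3 -c "
from h import *
goto(.5566,.299,.092,-91.7)"
```

```text
t 46.70 pos [0.5502 0.0645 0.0945] yawx -91.9 tilt(x,y of tool z) [ 0.003 -0.002] q7 2.18 w 0.0001 f [ 0.4 -3.3 -2.4]
shift [-0.2346  0.0012  0.0021] turn z -0.003 level turn xy [-0.003 -0.002]
```

Call:
step_arm:
  commands: [-0.01,0,0,0,0,0,-1,-0.018,0,0,0,0,0,-1,-0.02,0,0,0,0,0,-1,-0.02,0,0,0,0,0,-1,-0.02,0,0,0,0,0,-1,-0.02,0,0,0,0,0,-1,-0.02,0,0,0,0,0,-1,-0.02,0,0,0,0,0,-1,-0.02,0,0,0,0,0,-1,-0.015,0,0,0,0,0,-1,-0.01,0,0,0,0,0,-1]

```text
t: 47.62
ee_pos: [0.5556, 0.2523, 0.0947]
eef_rot: [2.15, -2.256, 0.04]
force: [0.3, -4.0, -0.9]
gripper_width: 0.0
```

```bash
python3 -c "
from h import *
goto(.5566,.299,.092,-91.7)"
```

```text
t 47.62 pos [0.5556 0.2523 0.0947] yawx -92.8 tilt(x,y of tool z) [-0.    -0.036] q7 1.93 w 0.0000 f [ 0.3 -4.  -0.9]
shift [-0.0468  0.0012  0.001 ] turn z -0.019 level turn xy [-0.002 -0.036]
```

Call:
step_arm:
  commands: [-0.01,0,0,0,-0.02,-0.01,-1,-0.01,0,0,0,-0.016,-0.01,-1,-0.01,0,0,0,0,0,-1,-0.006,0,0,0,0,0,-1,-0.004,0,0,0,0,0,-1]

```text
t: 48.03
ee_pos: [0.5569, 0.2947, 0.0944]
eef_rot: [-2.19, 2.25, -0.0]
force: [-0.3, -3.1, -0.3]
gripper_width: 0.0001
```

Call:
step_arm:
  commands: [-0.004,0,0,0,0,0,-1,-0.003,0,0,0,0,0,-1]

```text
t: 48.2
ee_pos: [0.5571, 0.3022, 0.0944]
eef_rot: [-2.19, 2.251, -0.0]
force: [-0.8, -3.1, 0.4]
gripper_width: -0.0001
```

Call:
step_arm:
  commands: [-0.003,0,0,0,0,0,-1,-0.003,0,0,0,0,0,-1]

```text
t: 48.37
ee_pos: [0.5572, 0.3025, 0.0942]
eef_rot: [2.182, -2.249, 0.011]
force: [-3.5, -12.4, 9.9]
gripper_width: -0.0003
```

Call:
step_arm:
  commands: [0.012,0,0,0,0,0,-1,0.02,0,-0.005,0,0,0,-1,0.02,0,-0.03,0,0,0,-1,0.01,0,-0.035,0,0,0,-1,0,0,-0.035,0,0,0.119,-1,0,0,-0.035,0,0,0.119,-1,0,0,-0.025,0,0,0.119,-1,0,0,0,0,0,0.119,-1,0,0,0,0,0,0.119,-1,0,0,0,0,0,0.119,-1,0,0,0,0,0,0.119,-1,0,0,0,0,0,0.119,-1]

```text
t: 49.37
ee_pos: [0.5576, 0.2424, 0.2705]
eef_rot: [-0.852, 3.013, 0.01]
force: [0.1, -0.2, 0.4]
gripper_width: -0.0
```

Call:
step_arm:
  commands: [0,0,0,0,0,0.1,-1,0,-0.02,0,0,0,0.1,-1,0.01,-0.036,0,0,0,0,-1,0.01,-0.036,0,0,0,0,-1,0.01,-0.036,0,0,0,0,-1,0.01,-0.036,0,0,0,0,-1,0.01,-0.036,0,0,0,0,-1,0.01,-0.036,0,0,0,0,-1,0.01,-0.036,0,0,0,0,-1]

```text
t: 50.12
ee_pos: [0.5861, -0.0304, 0.269]
eef_rot: [-0.55, 3.064, 0.037]
force: [1.1, 0.6, -0.4]
gripper_width: 0.0001
```

```bash
python3 -c "
from h import *
goto(.598,-.402,.25,-160)
d=dict(np.load('top2.npz'))
C=cloud(d); hsv=cv2.cvtColor(d['image'],cv2.COLOR_BGR2HSV); H,S,V=[hsv[...,i].astype(int) for i in range(3)]
red=((H<8)|(H>172))&(S>150)&(abs(C[...,0]-.58)<.06)&(abs(C[...,1]+.36)<.07)
for lo,hi,z in((.17,.23,.19),(.02,.1,.06)):
    m=red&(C[...,2]>lo)&(C[...,2]<hi); v,u=np.nonzero(m); print(m.sum(),ray(d,(u.min()+u.max())/2,(v.min()+v.max())/2,z),C[m].mean(0))
"
```

```text
t 50.12 pos [ 0.5861 -0.0304  0.269 ] yawx -159.7 tilt(x,y of tool z) [0.024 0.028] q7 1.60 w 0.0001 f [ 1.1  0.6 -0.4]
shift [ 0.1185 -0.3529  0.0088] turn z 0.006 level turn xy [0.018 0.032]
76 [ 0.58347447 -0.35895817  0.19      ] [ 0.58212533 -0.35709502  0.20019352]
51 [ 0.56394029 -0.30618361  0.06      ] [ 0.56402925 -0.30568755  0.05611107]
```

Call:
step_arm:
  commands: [0.012,-0.034,0,0.009,0.016,0,-1,0.012,-0.034,0,0.009,0.016,0,-1,0.012,-0.034,0,0,0,0,-1,0.012,-0.034,0,0,0,0,-1,0.012,-0.034,0,0,0,0,-1,0.012,-0.034,0,0,0,0,-1,0.012,-0.034,0,0,0,0,-1,0.012,-0.034,0,0,0,0,-1,0.012,-0.034,0,0,0,0,-1,0.008,-0.02,0,0,0,0,-1,0,0,0,0,0,0,-1]

```text
t: 51.03
ee_pos: [0.5897, -0.4055, 0.2678]
eef_rot: [-0.535, 3.078, -0.008]
force: [-0.8, 0.9, -0.2]
gripper_width: -0.0003
```

```bash
python3 -c "
from h import *
goto(.599,-.403,.185,-159.8)"
```

```text
t 51.03 pos [ 0.5897 -0.4055  0.2678] yawx -160.3 tilt(x,y of tool z) [ 0.019 -0.002] q7 2.16 w -0.0003 f [-0.8  0.9 -0.2]
shift [-0.0082 -0.0001  0.083 ] turn z -0.008 level turn xy [-0.008  0.017]
```

Call:
step_arm:
  commands: [-0.004,0,0.01,-0.004,0.009,-0.004,-1,-0.004,0,0.02,-0.004,0.008,-0.004,-1,0,0,0.02,0,0,0,-1,0,0,0.02,0,0,0,-1,0,0,0.01,0,0,0,-1,0,0,0,0,0,0,-1]

```text
t: 51.53
ee_pos: [0.6012, -0.3962, 0.1792]
eef_rot: [-0.561, 3.089, 0.007]
force: [0.2, -0.5, 1.0]
gripper_width: -0.0001
```

```bash
python3 -c "
from h import *
goto(.599,-.403,.185,-159.8)"
```

```text
t 51.53 pos [ 0.6012 -0.3962  0.1792] yawx -159.4 tilt(x,y of tool z) [0.002 0.005] q7 2.11 w -0.0001 f [ 0.2 -0.5  1. ]
shift [ 0.0045 -0.0055 -0.0058] turn z 0.007 level turn xy [0.004 0.003]
```

Call:
step_arm:
  commands: [0.003,0.006,-0.002,0.002,0,0.004,-1,0.002,0.008,-0.002,0,0,0,-1,0,0.006,0,0,0,0,-1,0,0.004,0,0,0,0,-1]

```text
t: 51.87
ee_pos: [0.589, -0.3709, 0.1819]
eef_rot: [-0.564, 3.089, 0.007]
force: [0.6, -1.9, -1.3]
gripper_width: 0.0
```

```bash
python3 -c "
from h import *
goto(.583,-.358,.19,-159.8)"
```

```text
t 51.87 pos [ 0.589  -0.3709  0.1819] yawx -159.3 tilt(x,y of tool z) [0.001 0.005] q7 2.07 w 0.0000 f [ 0.6 -1.9 -1.3]
shift [ 0.0011  0.0142 -0.0081] turn z 0.008 level turn xy [0.004 0.003]
```

Call:
step_arm:
  commands: [0,0.01,0.001,0,0,0,-1,0,0.01,0.001,0,0,0,-1,0,0.01,0.002,0,0,0,-1]

```text
t: 52.12
ee_pos: [0.5797, -0.3459, 0.1798]
eef_rot: [-0.559, 3.085, -0.007]
force: [5.1, -9.9, -8.5]
gripper_width: -0.0
```

Call:
step_arm:
  commands: [0,0.008,0.002,0,0,0,-1,0,0.006,0.002,0,0,0,-1]

```text
t: 52.28
ee_pos: [0.5766, -0.338, 0.1773]
eef_rot: [-0.553, 3.08, -0.026]
force: [4.6, -11.4, -0.4]
gripper_width: -0.0003
```

Call:
step_arm:
  commands: [0,0.005,0.001,0,0,0,-1]

```text
t: 52.37
ee_pos: [0.5761, -0.3369, 0.1772]
eef_rot: [-0.548, 3.077, -0.038]
force: [6.6, -13.4, -6.6]
gripper_width: -0.0002
```

```bash
python3 -c "
from h import *
goto(.583,-.358,.19,-159.8)"
```

```text
t 52.37 pos [ 0.5761 -0.3369  0.1772] yawx -159.8 tilt(x,y of tool z) [ 0.02  -0.021] q7 2.00 w -0.0002 f [  6.6 -13.4  -6.6]
shift [ 0.0007 -0.0225 -0.0122] turn z 0.0 level turn xy [-0.027  0.011]
```

Call:
step_arm:
  commands: [0,0.01,0.002,-0.02,0.005,0,-1,0,0.01,0.001,-0.02,0.005,0,-1]

```text
t: 52.53
ee_pos: [0.5738, -0.3327, 0.1764]
eef_rot: [-0.535, 3.084, -0.019]
force: [20.4, -32.3, -15.7]
gripper_width: 0.0
```

Call:
step_arm:
  commands: [0,0.01,0.001,-0.01,0,0,-1]

```text
t: 52.62
ee_pos: [0.5738, -0.3329, 0.1764]
eef_rot: [-0.523, 3.08, -0.026]
force: [15.8, -25.2, -14.6]
gripper_width: 0.0001
```

```bash
python3 -c "
from h import *
goto(.583,-.358,.19,-159.8)"
```

```text
t 52.62 pos [ 0.5738 -0.3329  0.1764] yawx -160.7 tilt(x,y of tool z) [ 0.02  -0.014] q7 1.98 w 0.0001 f [ 15.8 -25.2 -14.6]
shift [-0.0006 -0.0269 -0.0131] turn z -0.016 level turn xy [-0.02   0.015]
```

Call:
step_arm:
  commands: [0,0.006,0,-0.005,0,0,-1,0,0.006,0,-0.005,0,0,-1,0,0.006,0,-0.005,0,0,-1,0,0.006,0,-0.005,0,0,-1,0,0.006,0,-0.005,0,0,-1,0,0.006,0,-0.005,0,0,-1,0,0.006,0,-0.005,0,0,-1,0,0.006,0,-0.005,0,0,-1,0,0.006,0,-0.005,0,0,-1,0,0.006,0,-0.005,0,0,-1,0,0.006,0,-0.005,0,0,-1,0,0.006,0,-0.005,0,0,-1]

```text
t: 53.62
ee_pos: [0.5669, -0.3302, 0.1893]
eef_rot: [-0.437, 3.052, -0.096]
force: [4.2, -11.9, 0.2]
gripper_width: -0.0001
```

```bash
python3 - <<'E'
from h import *
goto(.583,-.358,.19,-159.8)
d=snap('scene'); save(d,'s1'); C=cloud(d); hsv=cv2.cvtColor(d['image'],cv2.COLOR_BGR2HSV); H,S,V=[hsv[...,i].astype(int) for i in range(3)]
m=((H<8)|(H>172))&(S>150)&(C[...,2]>.1)&(abs(C[...,0]-.57)<.08)&(abs(C[...,1]+.33)<.1); print('ball',m.sum(),C[m].mean(0) if m.any() else '')
e=dict(np.load('scene0.npz')); C0=cloud(e)
for n,im,CC in(('now',d['image'],C),('before',e['image'],C0)):
    h=cv2.cvtColor(im,cv2.COLOR_BGR2HSV); y=(h[...,0]>18)&(h[...,0]<32)&(h[...,1]>150)&(CC[...,1]>.3)&(CC[...,2]>.07)&(CC[...,2]<.19); print(n,y.sum(),np.percentile(CC[y][:,2],[5,50,95]) if y.any() else '')
cv2.imwrite('pics/s1c.png',cv2.resize(np.hstack([d['image'][60:360,120:400]]),(700,750*1)[:2] if 0 else (560,600)))
E
```

```text
t 53.62 pos [ 0.5669 -0.3302  0.1893] yawx -163.6 tilt(x,y of tool z) [ 0.065 -0.053] q7 1.91 w -0.0001 f [  4.2 -11.9   0.2]
shift [-0.0076 -0.0312  0.0019] turn z -0.067 level turn xy [-0.069  0.048]
ball 66 [ 0.57420514 -0.30905576  0.18454984]
now 259 [0.0807064  0.08836501 0.10170023]
before 307 [0.10199041 0.10840796 0.12636601]
```

View pics/s1c.png

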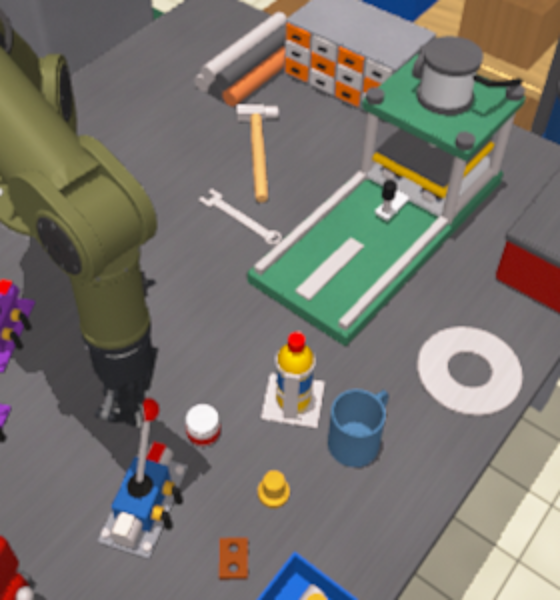

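Call:
step_arm:
  commands: [0,0.006,0.004,-0.02,0.015,-0.01,-1,0,0.006,0.004,-0.02,0.015,-0.01,-1,0,0.006,0.004,-0.02,0.015,-0.01,-1,0,0.006,0.003,-0.015,0.01,-0.01,-1]

```text
t: 54.0
ee_pos: [0.5671, -0.3296, 0.1894]
eef_rot: [-0.478, 3.093, -0.062]
force: [2.9, -13.5, 4.8]
gripper_width: -0.0004
```

```bash
python3 - <<'E'
from h import *
goto(.583,-.358,.19,-159.8)
E
```

```text
t 54.00 pos [ 0.5671 -0.3296  0.1894] yawx -162.4 tilt(x,y of tool z) [ 0.017 -0.037] q7 1.94 w -0.0004 f [  2.9 -13.5   4.8]
shift [-0.0066 -0.0318  0.0008] turn z -0.045 level turn xy [-0.041  0.005]
```

Call:
step_arm:
  commands: [0,0.006,0.001,-0.012,0.003,-0.005,-1,0,0.006,0.001,-0.012,0.003,-0.005,-1,0,0.006,0.001,-0.012,0.003,-0.005,-1,0,0.006,0.001,-0.01,0.003,-0.005,-1,0,0.006,0.001,-0.01,0.003,-0.005,-1,0,0.006,0.001,-0.01,0.003,-0.005,-1]

```text
t: 54.5
ee_pos: [0.5645, -0.3247, 0.1958]
eef_rot: [-0.491, 3.094, -0.046]
force: [4.0, -12.5, 2.3]
gripper_width: 0.0
```

```bash
python3 - <<'E'
from h import *
goto(.583,-.358,.19,-159.8)
d=snap('scene'); C=cloud(d); hsv=cv2.cvtColor(d['image'],cv2.COLOR_BGR2HSV); H,S,V=[hsv[...,i].astype(int) for i in range(3)]
m=((H<8)|(H>172))&(S>150)&(C[...,2]>.1)&(abs(C[...,0]-.57)<.08)&(abs(C[...,1]+.33)<.1); print('ball',m.sum(),C[m].mean(0) if m.any() else '')
E
```

```text
t 54.50 pos [ 0.5645 -0.3247  0.1958] yawx -162.0 tilt(x,y of tool z) [ 0.013 -0.028] q7 1.96 w 0.0000 f [  4.  -12.5   2.3]
shift [-0.0073 -0.0372  0.0069] turn z -0.038 level turn xy [-0.03   0.003]
ball 62 [ 0.57442111 -0.30885331  0.18362179]
```

Call:
step_arm:
  commands: [0,0.004,0.002,-0.01,0,-0.01,-1,0,0.003,0.002,-0.01,0,-0.01,-1,0,-0.004,0.001,0,0,0,-1,0,-0.007,0,0,0,0,-1,0,-0.008,0,0,0,0,-1,0,-0.008,0,0,0,0,-1,0,-0.008,0,0,0,0,-1,0,-0.008,0,0,0,0,-1,0,-0.01,0,0,0,0,-1,0,-0.01,0,0,0,0,-1,0,-0.01,0,0,0,0,-1,0,-0.01,0,0,0,0,-1]

```text
t: 55.55
ee_pos: [0.597, -0.4103, 0.2075]
eef_rot: [-0.513, 3.075, -0.057]
force: [0.5, -1.0, 0.4]
gripper_width: -0.0002
```

```bash
python3 - <<'E'
from h import *
goto(.601,-.407,.19,-159.8)
d=snap('scene'); save(d,'s2'); C=cloud(d); hsv=cv2.cvtColor(d['image'],cv2.COLOR_BGR2HSV); H,S,V=[hsv[...,i].astype(int) for i in range(3)]
m=((H<8)|(H>172))&(S>150)&(C[...,2]>.1)&(abs(C[...,0]-.57)<.08)&(abs(C[...,1]+.33)<.1); print('ball',m.sum(),C[m].mean(0) if m.any() else '')
e=dict(np.load('scene0.npz')); C0=cloud(e); h=cv2.cvtColor(e['image'],cv2.COLOR_BGR2HSV); m=((h[...,0]<8)|(h[...,0]>172))&(h[...,1]>150)&(C0[...,2]>.1)&(abs(C0[...,0]-.57)<.08)&(abs(C0[...,1]+.33)<.1); print('ball0',C0[m].mean(0))
y=(H>18)&(H<32)&(S>150)&(C[...,1]>.3)&(C[...,2]>.07)&(C[...,2]<.19); print(y.sum(),np.percentile(C[y][:,2],[5,50,95]))
E
```

```text
t 55.55 pos [ 0.597  -0.4103  0.2075] yawx -161.0 tilt(x,y of tool z) [ 0.03  -0.032] q7 2.10 w -0.0002 f [ 0.5 -1.   0.4]
shift [-0.0045  0.0025  0.0175] turn z -0.022 level turn xy [-0.04   0.017]
ball 105 [ 0.59150446 -0.36613551  0.20351205]
ball0 [ 0.59118335 -0.36458854  0.19787443]
330 [0.09958951 0.10757478 0.12540104]
```

Call:
step_arm:
  commands: [0,0,-0.03,-0.02,0.008,0,-1,-0.005,0.015,-0.03,-0.02,0.008,0,-1,-0.011,0.036,0,0,0,0,-1,-0.011,0.036,0,0,0,0,-1,-0.011,0.036,0,0,0,0,-1,-0.011,0.036,0,0,0,0,-1,-0.011,0.036,0,0,0,0,-1,-0.011,0.036,0,0,0,0,-1,-0.011,0.036,0,0,0,0,-1,-0.011,0.036,0,0,0,0,-1,-0.011,0.036,0,0,0,0,-1,-0.011,0.036,0,0,0,0,-1]

```text
t: 56.6
ee_pos: [0.5795, -0.007, 0.2641]
eef_rot: [0.495, -3.09, -0.024]
force: [0.1, 0.4, 0.3]
gripper_width: -0.0001
```

Call:
step_arm:
  commands: [-0.011,0.036,0,0,0,0,-1,-0.011,0.036,0,0,0,0,-1,-0.011,0.036,0,0,0,0,-1,-0.011,0.036,0,0,0,0,-1,-0.011,0.036,0,0,0,0,-1,-0.008,0.02,0,0,0,-0.1,1,0,0,0,0,0,-0.12,1,0,0,0,0,0,-0.12,1,0,0,0,0,0,-0.12,1,0,0,0,0,0,-0.12,1,0,0,0,0,0,-0.12,1,0,0,0,0,0,-0.12,1]

```text
t: 57.6
ee_pos: [0.5604, 0.2367, 0.2663]
eef_rot: [1.74, -2.602, -0.057]
force: [0.5, 0.3, -0.1]
gripper_width: 0.0835
```

Call:
step_arm:
  commands: [0,0,0,0,0,-0.12,1,0,0,0,0,0,-0.12,1,0,0,0,0,0,-0.1,1,0,0,0,0,0,0,1]

```text
t: 57.93
ee_pos: [0.5573, 0.2385, 0.2651]
eef_rot: [2.183, -2.247, -0.067]
force: [0.2, -0.2, 0.3]
gripper_width: 0.0854
```

```bash
python3 - <<'E'
from h import *
goto(.556,.25,.09,-91.7)
d=snap('wrist'); save(d,'w17'); C=wcloud(d)
k=(C[...,2]>.1)&(C[...,2]<.125)&(abs(C[...,0]-.556)<.03)&(C[...,1]<.36)&(C[...,1]>.25)&(d['image'].max(2)<110); print('knob',k.sum(),np.median(C[k],0) if k.any() else '', C[k].min(0),C[k].max(0))
E
```

```text
t 57.93 pos [0.5573 0.2385 0.2651] yawx -91.7 tilt(x,y of tool z) [-0.035  0.025] q7 2.16 w 0.0854 f [ 0.2 -0.2  0.3]
shift [-0.0072 -0.0047  0.1753] turn z 0.0 level turn xy [0.036 0.024]
knob 430 [0.55709167 0.32144362 0.1132245 ] [0.54502056 0.31297706 0.10017765] [0.56895089 0.33750669 0.11598271]
```

Call:
step_arm:
  commands: [0,-0.001,0.02,0.018,0,0,1,0,-0.001,0.035,0.018,0,0,1,0,0,0.035,0,0,0,1,0,0,0.03,0,0,0,1,0,0,0.02,0,0,0,1,0,0,0.01,0,0,0,1,0,0,0,0,0,0,1]

```text
t: 58.57
ee_pos: [0.5567, 0.245, 0.111]
eef_rot: [-2.139, 2.273, 0.028]
force: [-0.3, -0.2, -0.2]
gripper_width: 0.0855
```

```bash
python3 - <<'E'
from h import *
goto(.557,.317,.09,-91.7)
E
```

```text
t 58.57 pos [0.5567 0.245  0.111 ] yawx -93.5 tilt(x,y of tool z) [0.002 0.027] q7 1.97 w 0.0855 f [-0.3 -0.2 -0.2]
shift [-0.0713  0.0041  0.023 ] turn z -0.031 level turn xy [-0.001  0.027]
```

Call:
step_arm:
  commands: [0,0.001,0.012,0,0,-0.015,1,-0.008,0.001,0.007,0,0,-0.015,1,-0.018,0,0,0,0,0,1,-0.018,0,0,0,0,0,1,-0.012,0,0,0,0,0,1,-0.006,0,0,0,0,0,1,0,0,0,0,0,0,1]

```text
t: 59.15
ee_pos: [0.5587, 0.3136, 0.0961]
eef_rot: [-2.166, 2.238, 0.026]
force: [0.3, 0.7, 0.6]
gripper_width: 0.0856
```

```bash
python3 - <<'E'
from h import *
goto(.557,.317,.09,-91.7)
E
```

```text
t 59.15 pos [0.5587 0.3136 0.0961] yawx -91.9 tilt(x,y of tool z) [0.008 0.031] q7 1.91 w 0.0856 f [0.3 0.7 0.6]
shift [-0.0032  0.0018  0.0062] turn z -0.003 level turn xy [-0.007  0.031]
```

Call:
step_arm:
  commands: [-0.004,0.002,0.003,0,0,0,1,-0.001,0,0.002,0,0,0,-1,0,0,0,0,0,0,-1,0,0,0,0,0,0,-1,0,0,0,0,0,0,-1,0,0,0,0,0,0,-1,0,0,0,0,0,0,-1,0,0,0,0,0,0,-1]
  newtons: 60

```text
t: 59.82
ee_pos: [0.5565, 0.3171, 0.0916]
eef_rot: [-2.165, 2.241, 0.026]
force: [1.0, 1.9, -2.5]
gripper_width: 0.0248
```

```bash
python3 - <<'E'
from h import *
goto(.550,.077,.09,-91.7)
E
```

```text
t 59.82 pos [0.5565 0.3171 0.0916] yawx -92.0 tilt(x,y of tool z) [0.007 0.03 ] q7 1.90 w 0.0248 f [ 1.   1.9 -2.5]
shift [ 0.2401 -0.0019 -0.0056] turn z -0.005 level turn xy [-0.006  0.03 ]
```

Call:
step_arm:
  commands: [0.008,0,0,0,0.003,0,-1,0.015,0,0,0,0.003,0,-1,0.02,0,0,0,0.003,0,-1,0.02,0,0,0,0.003,0,-1,0.02,0,0,0,0.003,0,-1,0.02,0,0,0,0.003,0,-1,0.02,0,0,0,0.003,0,-1,0.02,0,0,0,0.003,0,-1,0.02,0,0,0,0.003,0,-1,0.018,0,0,0,0,0,-1,0.012,0,0,0,0,0,-1,0.006,0,0,0,0,0,-1]

```text
t: 60.82
ee_pos: [0.5511, 0.1321, 0.0914]
eef_rot: [-2.159, 2.226, 0.031]
force: [0.9, 3.0, -1.8]
gripper_width: 0.0244
```

```bash
python3 - <<'E'
from h import *
goto(.550,.077,.09,-91.7)
E
```

```text
t 60.82 pos [0.5511 0.1321 0.0914] yawx -91.7 tilt(x,y of tool z) [0.015 0.042] q7 2.10 w 0.0244 f [ 0.9  3.  -1.8]
shift [ 0.0552 -0.0006 -0.0009] turn z -0.001 level turn xy [-0.013  0.043]
```

Call:
step_arm:
  commands: [0.012,0,0,0,0.005,0,-1,0.015,0,0,0,0.005,0,-1,0.014,0,0,0,0.005,0,-1,0.008,0,0,0,0,0,-1,0.005,0,0,0,0,0,-1]

```text
t: 61.23
ee_pos: [0.5496, 0.0802, 0.0914]
eef_rot: [-2.162, 2.229, 0.022]
force: [-0.1, 2.6, 1.6]
gripper_width: 0.0244
```

Call:
step_arm:
  commands: [0.004,0,0,0,0,0,-1,0.004,0,0,0,0,0,-1]

```text
t: 61.4
ee_pos: [0.5495, 0.0771, 0.0915]
eef_rot: [-2.158, 2.221, 0.032]
force: [3.8, 21.7, -13.6]
gripper_width: 0.0245
```

Call:
step_arm:
  commands: [0.004,0,0,0,0,0,-1,0.004,0,0,0,0,0,-1]

```text
t: 61.57
ee_pos: [0.5496, 0.0771, 0.0912]
eef_rot: [-2.158, 2.206, 0.044]
force: [2.3, 12.4, -4.2]
gripper_width: 0.0243
```

Call:
step_arm:
  commands: [0,0,0,0,0,0,1,0,0,0,0,0,0,1,0,0,0,0,0,0,1,0,0,0,0,0,0,1,0,0,-0.015,0,0.02,0,1,0,0,-0.03,0,0.02,0,1,0,0,-0.04,0,0.02,0,1,0,0,-0.04,0,0,0,1,0,0,-0.04,0,0,0,1,0,0,0,0,0,0,1]

```text
t: 62.4
ee_pos: [0.5452, 0.0703, 0.259]
eef_rot: [2.196, -2.247, 0.023]
force: [1.4, 1.1, -0.4]
gripper_width: 0.0854
```

```bash
python3 - <<'E'
import runpy,sys
sys.argv=['home.py','w18']
try: runpy.run_path('home.py')
except Exception as e: print(e)
from h import *
d=snap('top'); save(d,'top3'); C=cloud(d)
hsv=cv2.cvtColor(d['image'],cv2.COLOR_BGR2HSV); H,S,V=[hsv[...,i].astype(int) for i in range(3)]
m=((H>3)&(H<20)&(S>45)&(S<165)&(V<215)&(C[...,2]>.065)&(C[...,2]<.1)&(C[...,1]>.1)&(C[...,1]<.5)&(abs(C[...,0]-.555)<.1)).astype(np.uint8)
n,l,s,c=cv2.connectedComponentsWithStats(m)
for i in range(1,n):
    if s[i,4]>50: P=C[l==i]; print('top',s[i,4],P.mean(0).round(4),np.percentile(P[:,2],[10,50,90]).round(4))
cv2.imwrite('pics/t3.png',cv2.resize(d['image'],(800,600)))
# bystanders moved?
e=cv2.imread('pics/top0.png')
for n,(x,y) in dict(mug=(442,180),bush=(507,204),old=(557,197),tin=(505,269),wrench=(325,390),hammer=(245,435)).items():
    x,y=int(x*.64),int(y*.64); w=40 if n=='hammer' else 28
    a=e[y-w:y+w,x-w:x+w]; b=d['image'][y-w-8:y+w+8,x-w-8:x+w+8]; r=cv2.matchTemplate(b,a,cv2.TM_CCOEFF_NORMED); _,mv,_,ml=cv2.minMaxLoc(r); print(n,round(mv,3),np.array(ml)-8)
E
```

```text
t 62.40 pos [0.5452 0.0703 0.259 ] yawx -91.3 tilt(x,y of tool z) [ 0.01  -0.011] q7 2.37 w 0.0854 f [ 1.4  1.1 -0.4]
shift [ 0.024  -0.0039  0.1093] turn z 0.007 level turn xy [-0.01 -0.01]
888 [0.5936 0.1864 0.0803] [0.0749 0.0808 0.082 ]
696 [0.5982 0.278  0.0803] [0.0739 0.0809 0.0821]
313 [0.5199 0.2882 0.0812] [0.0802 0.0812 0.0821]
knob 548 [0.55015136 0.08367521 0.11344784] [0.53805974 0.07414007 0.09504383] [0.56264991 0.0977017  0.11633273]
top 188 [0.5992 0.2793 0.0794] [0.0744 0.0799 0.0836]
top 190 [0.5969 0.1881 0.0794] [0.0751 0.0801 0.084 ]
top 203 [0.5096 0.2817 0.0793] [0.0731 0.0801 0.0846]
top 198 [0.5064 0.1923 0.0787] [0.0718 0.0793 0.0845]
mug 0.977 [0 0]
bush 0.999 [0 0]
old 1.0 [0 0]
tin 0.936 [0 0]
wrench 0.999 [0 0]
hammer 1.0 [0 0]
```

View pics/t3.png

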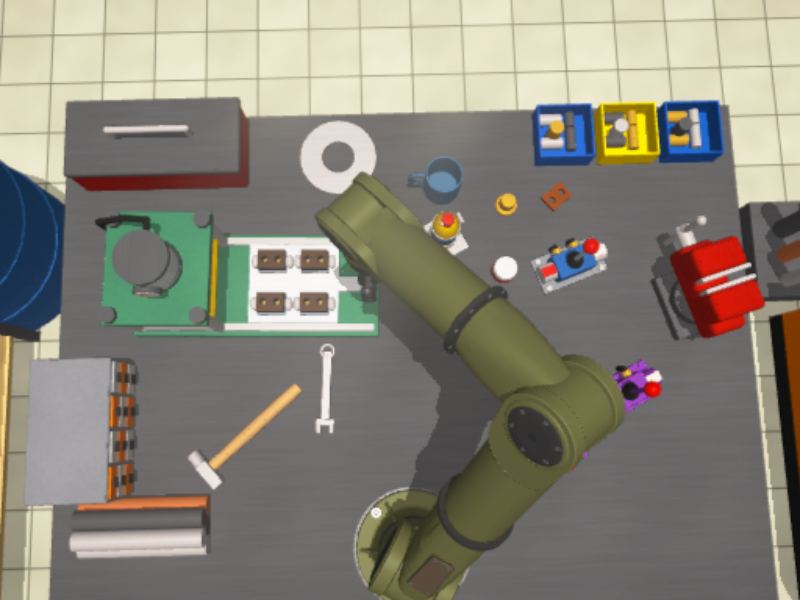

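```bash
python3 -c "
from bench import arm
print(arm.hand_in())"
```

```text
the job is handed in; nothing more can be done
None
```

The job is done and handed in at about 62 s of robot time, with no sign of a failure. `hand_in` gives no verdict, so this rests on my own checks.

**What I did**
- I pulled the slide out to its stop, then pressed the nozzle down until it bottomed out (about 30 N) and let it spring up.
- I pressed all four linings home, one on each plate, then pushed the slide in to its stop.
- I held the lever fully over to the red side for about 2 s, let it return to centre, and pulled the slide out again.

**Last checks**
- **Linings:** all four tops stand at about 80 mm, which matches a lining flat on its plate. The studs showed through all four holes before pressing. In the last wrist picture one lining was hidden and another only partly visible, but the top camera showed all four.
- **Slide:** the knob is back where it was when first pulled fully out (y = 0.084 m).
- **Platen and lever:** the platen came down about 20 mm under the lever. Afterwards it was back up and the lever ball was centred to within about 2 mm.
- **Bystanders:** none of the six had shifted in the top picture.
- **Arm:** it is clear of everything.

**What went less smoothly**
- Pressing the first lining pushed the slide in by about 5 mm. I dragged it back to its stop while seating the second lining.
- Some pushes were harder than needed: up to 57 N through the fingertips on the last lining and about 40 N at the lever's stop.
- The fingertips slowly slid up the lever ball during the hold, but the ball stayed fully over.

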